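# Set up the draining rack and load the washing-up

### The arm

A 6-joint arm with a two-finger parallel gripper is mounted at the origin on a cart in front of the work surface, level with it; the furniture and walls round the work are solid. World frame = base frame: x ahead of the robot, y to its left, z up, the work surface at z = 0. Lengths are in mm, angles in rad, forces in N, time in s.
With the tool pointing down it reaches from about 300 to 775 mm from the base axis. Payload 14.6 kg.
Tool frame: the origin (TCP) lies between the finger pads; the fingertips stand 19 mm ahead of it and the grasp point (between the pads) is the TCP; z points along the fingers, y is the line along which they close (so a half turn about z gives the same grasp; the last joint's range is limited). The gripper opens to 94 mm and grips with 3 to 60 N. Pads are 16 mm wide; open, the fingers measure 119 mm over their backs; the gripper's body (75 mm by 177 mm) begins 78 mm behind the grasp point.
Start: joints at [1.062, 0.3, 1.521, -0, 1.321, -0.067], TCP at [235.158, 497.182, 224.446] pointing down, gripper open.
Joint ranges: [-3.03, 3.03], [-0.79, 2.21], [0.23, 2.52], [-1.04, 4.18], [0, 3.07], [-2.55, 2.55]. Speed limits (rad/s): [2.22, 2.22, 2.57, 3.14, 3.14, 3.14].

### API

Orientations are given as [roll, pitch, yaw] about the fixed x, y, z axes, in that order (R = Rz(yaw) Ry(pitch) Rx(roll)).
In Python, from cell import monitor, imaging, job, find_in, trace gives the robot as it stands. The module is installed in compiled form; this text tells all that it offers.
- The arm moves only by the tool arm_command, never from a script. Its argument "steps" is a list of rows, each a list of 5 numbers: the opening, from 0 (shut) to 1 (fully open), then the shift along the tool's x, y, z in mm, then the turn about the tool's z in degrees. In form: [[gripper, dx, dy, dz, turn], ...]. A call has 1 to 20 rows; each row is the pose to reach, as a shift and turn from the pose commanded when the call began, along the tool's axes at that moment; what a row does not reach only later rows make up. A row lasts 1/8 s, in which the tool goes at most 62.5 mm and 10.7 degrees, less where a joint would pass 70% of its speed; a pose out of reach is approached as far as the arm can. A call with a gripper value outside its range is refused whole. The fingers move at their own pace and stop on an object; "force" is the grip in N (left out, the last holds). Time passes only in rows, so rows that repeat a pose let the fingers close. It gives the time, the measured TCP pose, the force, the opening and the grip force at its end, in the units of the state.
- monitor.read_state(): the state, without advancing time (a new reading comes with each control period).
- imaging.camera(name): name is "side" or "top"; returns a dict with "img" (420x560x3 uint8, red, green, blue), "mtx" (3x3 intrinsics, pixels), "view" (4x4, takes a point from world to camera coordinates). Camera axes: x right, y down, z forward; pixel columns grow to the right and rows downward; lengths in mm; the calibration is good to about 2 mm. A picture is of the moment at which its call begins. There is no depth.
- job.sign_off(): hands the job in; it is judged then, once.
Trained networks look in a picture, given as the dict that the camera call returned (one of the last four; its "shot" number tells which), for a name from the list of things; names that differ only in an ending like _2 or _b are one class to them, and where a whole thing is asked for, a point or a joint stands for the part that bears it (a point fixed in the world has none). Each returns a list of dicts, best first, with "p" (0 to 1); they miss things now and then, are a little off and sometimes report something else, mostly with a low value. They report only what shows in the picture. A call takes as long as a camera call.
- find_in(picture, target): "rect" ([centre column, centre row, width, height] in pixels, round what is visible of it).
- trace(picture, target): "region" (420x560 bool, what is visible of it) and "rect" ([centre column, centre row, width, height] in pixels, round what is visible of it).
The state is a dict: "clock": time; "joints": joint angles; "qd": joint speeds; "effort": joint torques, N m; "eef_pos": TCP position; "eef_rot": TCP orientation; "wrist_force": force on the tool from outside, world axes, zero at the start; "moment": the same for the moment, N m; "finger_gap": finger opening in mm; "finger_force": force on a finger pad.
Only numpy, scipy, OpenCV 4.12 (cv2) and the standard library are available. Lean on these libraries where they do the work, as an engineer would, in place of code of your own. Each camera call takes 0.05 s, during which the arm holds its last target. There are 200 camera calls.

### The job

Get the draining rack ready and put the washing-up in it. First slide the grey drip tray, far end first with its upright grip block left outside at the front, fully home on the pair of rails directly below the rack's wire saucer shelf. Then hang the white cutlery holder by its own hook over the middle of the left rim of the basket on top of the rack, so that it hangs straight on the outside. Last, drop every wooden spoon handle end down into the hung holder and stand every small white cup, mouth down as now, in the basket; no cup goes in before the tray is under it, and the little glass, the matchbox and the spotted mug stay where they are.

Things in the scene. Friction and masses are not known exactly. Their poses are not given: they have to be found in the camera images.
- rack: steel draining rack, fixed, 160 mm wide (y), 110 deep (x), 182 high. Origin: under its centre, on the worktop; own -x is its open front, own +y its left. Four pairs of side ledges, tops at 25, 55, 85, 115 mm above the worktop, reach in to y = +-56 mm; flanges 8 mm high leave 140 mm between them; open at the front, where ledges bend down 6 mm and flanges flare out (x = -55 to -68 mm), end stops at x = +55 mm
- basket (a point): centre of the floor (top face, 146 mm above the worktop) of the open wire basket on top of the rack; axes as the rack's. Inside 100 mm (x) by 150 mm (y); walls 5 mm thick, outer faces at x = +-55 and y = +-80 mm, their top (the rim) 36 mm above this point
- shelf_low: flat wire shelf (102 x 134 mm, 4 mm thick, a saucer on it), resting on the second lowest rail pair. Exactly one of shelf_low, shelf_mid, shelf_high is there; the others are absent (None). Origin: centre of its underside, 55 mm above the worktop; axes as the rack's. The tray then belongs on the next pair down (tray underside at 25 mm)
- shelf_mid: flat wire shelf (102 x 134 mm, 4 mm thick, a saucer on it), resting on the third rail pair. Exactly one of shelf_low, shelf_mid, shelf_high is there; the others are absent (None). Origin: centre of its underside, 85 mm above the worktop; axes as the rack's. The tray then belongs on the next pair down (tray underside at 55 mm)
- shelf_high: flat wire shelf (102 x 134 mm, 4 mm thick, a saucer on it), resting on the top rail pair. Exactly one of shelf_low, shelf_mid, shelf_high is there; the others are absent (None). Origin: centre of its underside, 115 mm above the worktop; axes as the rack's. The tray then belongs on the next pair down (tray underside at 85 mm)
- tray_mid (a point): grey plastic drip tray, 170 mm long over all (x): pan 140 x 134 mm, floor 3 mm thick, walls 12 mm high, and at its front (-x) end an upright grip block, 30 mm (x) x 26 mm (y) x 30 mm high, its middle 70 mm from this point along -x; 200 g. Point: mid-length, 6 mm above the underside; z up. Home: this point at rack x = -30 mm, y = 0, 6 mm above the ledge tops
- holder_mid (a point): white plastic cutlery holder, 95 mm (x) x 44 mm (y), walls 4 mm thick and 85 high, open on top, 140 g. Three cells in a row along x (centres -30, 0, 30 mm; each 27 x 36 mm; divider tops 61 mm, floor 3 mm above the foot). Point: its centre, 50 mm above the foot; z up; the hook is on its -y side. Hung: this point at rack x = 0, y = 102 mm, z = 136 mm, axes parallel to the rack's
- holder_hook (a point): top of the holder's hook: middle of a 50 mm wide bridge, 50 mm above and 28 mm to -y of holder_mid. Below it, 4 mm down, is the roof of a 12 mm wide downward-open slot that takes the rim, between the holder's back wall and a leg reaching 22 mm below this point. The whole hook is 20 mm thick along y and can be pinched from above across y (one finger in the middle cell, above the dividers)
- spoon_1_mid (a point): wooden spoon, 150 mm long, lying on the worktop, 35 g; may be absent (None). Point: on its axis at mid-length, 8 mm above its underside; own x points to the flat head (oval, 45 x 33 x 9 mm, ends 75 mm away), -x to the handle end (75 mm away); z up as it lies. Flat-sided handle 14 mm wide, 16 mm deep. Mass centre about 15 mm from the point towards the head
- spoon_2_mid (a point): wooden spoon, 150 mm long, lying on the worktop, 35 g; may be absent (None). Point: on its axis at mid-length, 8 mm above its underside; own x points to the flat head (oval, 45 x 33 x 9 mm, ends 75 mm away), -x to the handle end (75 mm away); z up as it lies. Flat-sided handle 14 mm wide, 16 mm deep. Mass centre about 15 mm from the point towards the head
- spoon_3_mid (a point): wooden spoon, 150 mm long, lying on the worktop, 35 g; may be absent (None). Point: on its axis at mid-length, 8 mm above its underside; own x points to the flat head (oval, 45 x 33 x 9 mm, ends 75 mm away), -x to the handle end (75 mm away); z up as it lies. Flat-sided handle 14 mm wide, 16 mm deep. Mass centre about 15 mm from the point towards the head
- cup_1_body (a point): small white cup standing mouth down, 52 mm high, 59 mm across at the mouth, about 45 mm on top, 110 g; may be absent (None). Point: on its axis, 26 mm above the mouth rim; z up as it stands; -y points to its handle, a vertical loop 12 mm wide (x), 1 to 36 mm above the worktop, 32 to 53 mm from the axis (can be pinched from above 46 mm from the axis)
- cup_2_body (a point): small white cup standing mouth down, 52 mm high, 59 mm across at the mouth, about 45 mm on top, 110 g; may be absent (None). Point: on its axis, 26 mm above the mouth rim; z up as it stands; -y points to its handle, a vertical loop 12 mm wide (x), 1 to 36 mm above the worktop, 32 to 53 mm from the axis (can be pinched from above 46 mm from the axis)
- tumbler: small clear glass, 46 mm across, 59 mm high, a bystander in front of the microwave; origin under its centre
- match_box: box of matches, 36 x 56 x 15 mm, a bystander at the right end of the worktop; origin under its centre
- spot_mug: mug with spots, 88 mm across, 94 mm high, a bystander at the left end of the worktop; origin under its centre

How it is judged (in metres and radians):
On the way, in this order (a step that is already met when the one before it is completed fails the run):
1. the drip tray is fully home on the rail pair directly below the wire shelf (x of tray_mid in the frame of rack between -0.042 and -0.02 m and y of tray_mid in the frame of rack between -0.008 and 0.008 m and angle between tray_mid's own z axis and vertical below 0.06 rad and angle between the x axis of tray_mid and the x axis of rack, either way round below 0.08 rad and z of tray_mid in the frame of shelf_low between -0.031 and -0.017 m and z of tray_mid in the frame of shelf_mid between -0.031 and -0.017 m and z of tray_mid in the frame of shelf_high between -0.031 and -0.017 m), for 0.3 s.
2. the cutlery holder hangs by its hook on the basket's left rim (z of holder_mid in the frame of rack between 0.13 and 0.142 m and y of holder_mid in the frame of rack between 0.092 and 0.118 m and x of holder_mid in the frame of rack between -0.035 and 0.035 m and angle between holder_mid's own z axis and vertical below 0.14 rad and angle between the y axis of holder_mid and the y axis of rack, either way round below 0.16 rad), for 0.3 s.
3. every wooden spoon stands handle down in the holder and every cup mouth down in the basket (z of spoon_1_mid in the frame of holder_mid between 0 and 0.045 m and x of spoon_1_mid in the frame of holder_mid between -0.05 and 0.05 m and y of spoon_1_mid in the frame of holder_mid between -0.028 and 0.028 m and angle between each of spoon_1_mid, spoon_2_mid, spoon_3_mid's own x axis and vertical below 0.65 rad and z of spoon_2_mid in the frame of holder_mid between 0 and 0.045 m and x of spoon_2_mid in the frame of holder_mid between -0.05 and 0.05 m and y of spoon_2_mid in the frame of holder_mid between -0.028 and 0.028 m and z of spoon_3_mid in the frame of holder_mid between 0 and 0.045 m and x of spoon_3_mid in the frame of holder_mid between -0.05 and 0.05 m and y of spoon_3_mid in the frame of holder_mid between -0.028 and 0.028 m and z of cup_1_body in the frame of rack between 0.166 and 0.179 m and x of cup_1_body in the frame of rack between -0.03 and 0.03 m and y of cup_1_body in the frame of rack between -0.06 and 0.06 m and angle between each of cup_1_body, cup_2_body's own z axis and vertical below 0.12 rad and z of cup_2_body in the frame of rack between 0.166 and 0.179 m and x of cup_2_body in the frame of rack between -0.03 and 0.03 m and y of cup_2_body in the frame of rack between -0.06 and 0.06 m), for 0.3 s.
At the end, for the whole second after the job is handed in: Tray flat on the rails 30 mm below the shelf, within 12 mm of the end stops; holder hooked on the left rim within 35 mm of its middle, upright; all spoons handle down in it, leaning under 0.65 rad; all cups mouth down on the basket floor, axis within 30 mm (x) and 60 mm (y) of its centre (all of step 1 and all of step 2 and all of step 3); the robot touches nothing.
It fails at once if a wet cup set in the basket while the drip tray is not under it (z of cup_1_body in the frame of rack between 0.166 and 0.179 m and x of cup_1_body in the frame of rack between -0.03 and 0.03 m and y of cup_1_body in the frame of rack between -0.06 and 0.06 m and angle between cup_1_body's own z axis and vertical below 0.12 rad and horizontal distance between cup_1_body and tray_mid above 0.12 m).
It fails at once if a wet cup set in the basket while the drip tray is not under it (z of cup_2_body in the frame of rack between 0.166 and 0.179 m and x of cup_2_body in the frame of rack between -0.03 and 0.03 m and y of cup_2_body in the frame of rack between -0.06 and 0.06 m and angle between cup_2_body's own z axis and vertical below 0.12 rad and horizontal distance between cup_2_body and tray_mid above 0.12 m).
It fails at once if the small glass moved by more than 4 cm or knocked over (distance of tumbler from where it was at the start of the episode above 0.04 m or angle between tumbler's own z axis and vertical above 0.5 rad).
It fails at once if the spotted mug moved by more than 4 cm or knocked over (distance of spot_mug from where it was at the start of the episode above 0.04 m or angle between spot_mug's own z axis and vertical above 0.5 rad).
It fails at once if the matchbox moved by more than 4 cm or knocked over (distance of match_box from where it was at the start of the episode above 0.04 m or angle between match_box's own z axis and vertical above 0.5 rad).
Of shelf_low, shelf_mid, shelf_high only 1 to 1 are there at a start; the rules pass over those that are not, and their reading is None.
Of spoon_1, spoon_2, spoon_3 only 2 to 3 are there at a start; the rules pass over those that are not, and their reading is None.
Of cup_1, cup_2 only 1 to 2 are there at a start; the rules pass over those that are not, and their reading is None.
At some moment in a run one of spoon_1, spoon_2, spoon_3 may be knocked a few centimetres aside while the robot is not near it.
Once in a run the grip may slacken for a moment while it holds something.
It also fails if it takes over 210 s, if anything falls off the work surface, if the arm or the gripper's body presses on something with over 40 N, if the wrist force passes 120 N, or if a joint passes its speed limit or range.

## Working session

There is one attempt and no reset: what is moved stays moved. The work goes in short steps, Python scripts to look and compute and a tool call to move; the robot and the scene stay as the last step left them, time stands still between calls to the robot, and variables do not carry over. Pictures are saved under pics/ and viewed, at most 14 in all, crops included, and the job is handed in when it is done.

Besides the shell and the picture viewer there is one more tool, called as name(argument=value, ...) on one line, values as JSON. arm_command: Moves the arm, as the interface text tells. Its arguments: {"type":"object","properties":{"steps":{"type":"array","items":{"type":"array","items":{"type":"number"}}},"force":{"type":"number"}},"required":["steps"]}

```bash
mkdir -p pics; cat > h.py <<'E'
import numpy as np, cv2
from cell import monitor, imaging, job, find_in, trace
def shot(name, fn=None):
    p=imaging.camera(name)
    if fn: cv2.imwrite('pics/'+fn, p['img'][:,:,::-1])
    return p
def ray(p,uv):
    V=np.array(p['view']);R=V[:3,:3];t=V[:3,3]
    d=R.T@np.linalg.solve(np.array(p['mtx']),[uv[0],uv[1],1.]);return -R.T@t,d
def onz(p,uv,z):
    o,d=ray(p,uv);return o+d*(z-o[2])/d[2]
def proj(p,X):
    V=np.array(p['view']);X=np.atleast_2d(X);c=X@V[:3,:3].T+V[:3,3];c=c@np.array(p['mtx']).T
    return c[:,:2]/c[:,2:]
E
python3 - <<'E'
from h import *
np.set_printoptions(precision=1,suppress=True)
for c in('top','side'):
    p=shot(c,c+'0.png')
    print(c,ray(p,(280,210)))
    for t in ['rack','basket','shelf_low','tray_mid','holder_mid','holder_hook','spoon_1_mid','cup_1_body','tumbler','match_box','spot_mug']:
        try: print(t,[(np.round(r['rect']),round(r['p'],2)) for r in find_in(p,t)][:4])
        except Exception as e: print(t,e)
print(monitor.read_state())
E
```

```text
top (array([-489.1,  -75.9, 1541.5]), array([ 0.6,  0. , -0.8]))
rack [(array([250., 182.,  49.,  60.]), 0.95)]
basket [(array([249., 180.,  51.,  58.]), 0.57)]
shelf_low []
tray_mid [(array([265., 232.,  40.,  33.]), 0.93)]
holder_mid [(array([381., 246.,  29.,  35.]), 0.66)]
holder_hook [(array([379., 246.,  26.,  37.]), 0.87), (array([250., 181.,  53.,  55.]), 0.29)]
spoon_1_mid [(array([266., 233.,  39.,  35.]), 0.48), (array([249., 180.,  50.,  59.]), 0.29)]
cup_1_body []
tumbler [(array([335., 221.,  11.,  15.]), 0.46)]
match_box [(array([395., 233.,  19.,  14.]), 0.7)]
spot_mug []
side (array([ -68.9,  -28.8, 1117.3]), array([ 0.5,  0.1, -0.9]))
rack [(array([257., 181.,  58.,  67.]), 0.93), (array([432., 244.,  24.,  13.]), 0.31)]
basket [(array([256., 178.,  59.,  68.]), 0.78), (array([270., 241.,  56.,  40.]), 0.72), (array([356., 231.,  19.,  24.]), 0.53)]
shelf_low [(array([269., 243.,  58.,  38.]), 0.27)]
tray_mid [(array([270., 242.,  57.,  36.]), 0.84)]
holder_mid [(array([415., 263.,  37.,  41.]), 0.88)]
holder_hook [(array([414., 263.,  32.,  42.]), 0.86)]
spoon_1_mid [(array([267., 172.,  18.,  17.]), 0.66), (array([205., 242.,  38.,  29.]), 0.56)]
cup_1_body [(array([413., 263.,  36.,  43.]), 0.41)]
tumbler [(array([357., 231.,  19.,  20.]), 0.76)]
match_box [(array([432., 245.,  22.,  15.]), 0.47)]
spot_mug [(array([107., 218.,  43.,  34.]), 0.61)]
{'clock': 1.2, 'joints': array([ 1.1,  0.3,  1.5, -0. ,  1.3, -0.1]), 'qd': array([ 0., -0., -0., -0.,  0.,  0.]), 'effort': array([ -0. , -53.2, -35.3,   0.1,   0. ,  -0. ]), 'eef_pos': array([235.2, 497.2, 224.5]), 'eef_rot': array([3.1, 0. , 2.7]), 'wrist_force': array([ 0.4, -0. ,  0.9]), 'moment': array([ 0.,  0., -0.]), 'finger_force': 0.0, 'finger_gap': 93.52373966509425}
```

View pics/top0.png

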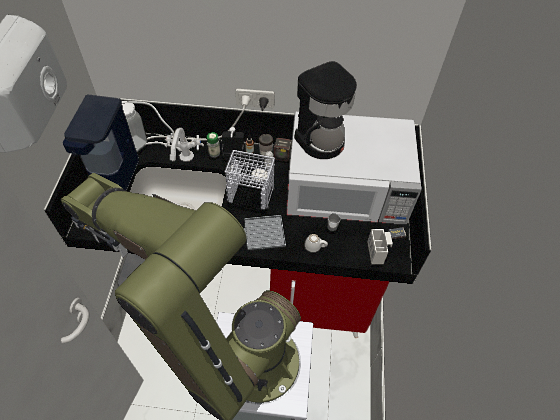

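View pics/side0.png

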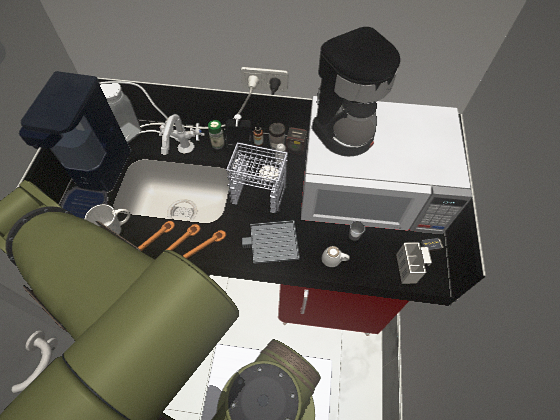

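```bash
python3 - <<'E'
from h import *
np.set_printoptions(precision=1,suppress=True)
p=shot('side'); im=p['img'][:,:,::-1]
cv2.imwrite('pics/s1.png',cv2.resize(im[120:300,80:460],(760,360)) if 0 else cv2.resize(im[130:300,195:460],(795,510),interpolation=cv2.INTER_CUBIC))
print(p['mtx']); print(p['view'])
def corners(t,z):
    r=trace(p,t)
    for q in r[:3]:
        m=q['region'].astype(np.uint8); ys,xs=np.nonzero(m)
        P=np.array([onz(p,(x,y),z)[:2] for x,y in zip(xs,ys)]).astype(np.float32)
        print(t,round(q['p'],2),len(xs),np.array(q['rect']),'mean',P.mean(0),'minrect',cv2.minAreaRect(P))
corners('tray_mid',10);corners('rack',150);corners('cup_1_body',26);corners('holder_mid',50);corners('spoon_1_mid',8);corners('tumbler',30)
E
```

```text
[[395.    0.  275.7]
 [  0.  395.  211.5]
 [  0.    0.    1. ]]
[[  0.1  -1.    0.  -25.7]
 [ -0.9  -0.1  -0.5 507.6]
 [  0.5   0.1  -0.9 997.8]
 [  0.    0.    0.    1. ]]
tray_mid 0.71 1888 [268.6 241.8  57.7  38.3] mean [472.8  47.8] minrect ((472.296630859375, 57.82066345214844), (138.9541015625, 169.59088134765625), 13.618762969970703)
rack 0.64 2110 [254.6 178.2  57.5  66.7] mean [617.4 118.2] minrect ((615.3550415039062, 117.44276428222656), (196.17044067382812, 223.23492431640625), 83.48200988769531)
holder_mid 0.78 1008 [415.  263.4  34.8  45.1] mean [ 443.7 -368.3] minrect ((443.56927490234375, -373.4652404785156), (129.5291748046875, 94.47113800048828), 7.759265422821045)
holder_mid 0.69 223 [183.4 236.9  30.7  21.6] mean [437.  309.3] minrect ((429.6260681152344, 309.03125), (31.298254013061523, 109.39788055419922), 60.166446685791016)
spoon_1_mid 0.6 312 [205.1 244.2  42.4  28.4] mean [443.4 249.7] minrect ((435.250732421875, 254.15333557128906), (36.062782287597656, 147.35577392578125), 46.36568832397461)
tumbler 0.67 241 [358.8 232.5  17.5  19.8] mean [ 537.3 -206.4] minrect ((536.63037109375, -204.8166046142578), (45.40376281738281, 69.45757293701172), 68.5328598022461)
```

View pics/s1.png

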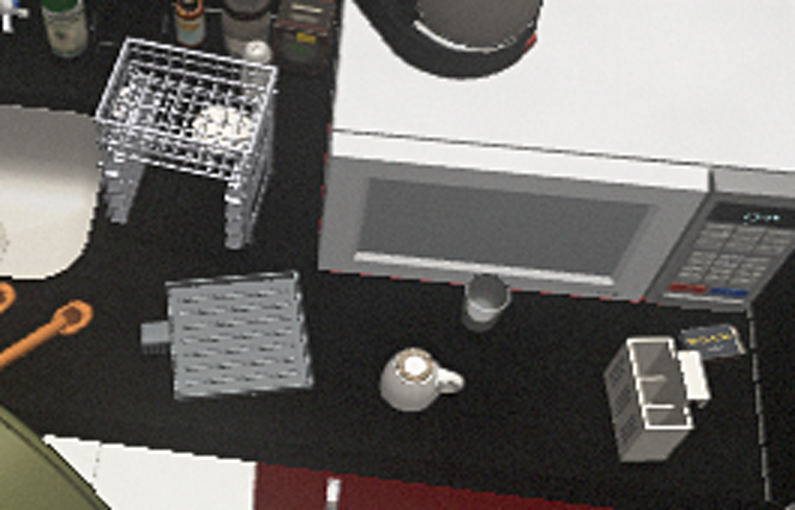

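```bash
cat >> h.py <<'E'
from scipy.optimize import minimize, least_squares
from scipy.ndimage import map_coordinates, gaussian_filter
def W(pose,L):
    x,y,a=pose;c,s=np.cos(a),np.sin(a);L=np.atleast_2d(np.array(L,float))
    return np.c_[x+c*L[:,0]-s*L[:,1],y+s*L[:,0]+c*L[:,1],L[:,2]]
def seg(pts,n=60,close=True):
    pts=np.array(pts,float);q=np.roll(pts,-1,0) if close else pts[1:];pp=pts if close else pts[:-1]
    t=np.linspace(0,1,n)[:,None];return np.vstack([a+(b-a)*t for a,b in zip(pp,q)])
def hullmask(p,X):
    m=np.zeros((1680,2240),np.uint8);P=(proj(p,X)*4+1.5)
    cv2.fillConvexPoly(m,cv2.convexHull(P.astype(np.float32)).astype(np.int32),255)
    return cv2.resize(m,(560,420),interpolation=cv2.INTER_AREA)/255.
def box(x0,x1,y0,y1,z0,z1): return [[x,y,z] for x in(x0,x1) for y in(y0,y1) for z in(z0,z1)]
def fitmask(views,parts,init,step=(8,8,.1)):
    # views: list of (p, mask float); parts: list of corner lists (union of hulls)
    def cost(v):
        e=0
        for p,m in views:
            h=np.zeros((420,560))
            for q in parts: h=np.maximum(h,hullmask(p,W(v,q)))
            e+=np.abs(h-m).sum()
        return e
    S=np.array([init]+[np.array(init)+np.eye(3)[i]*step[i] for i in range(3)])
    r=minimize(cost,init,method='Nelder-Mead',options=dict(initial_simplex=S,xatol=.05,fatol=.05,maxiter=300))
    return r.x,r.fun
TRAY=[box(-55,85,-67,67,0,12),box(-85,-55,-13,13,0,30)]
HOLD=[box(-47.5,47.5,-22,22,0,85),box(-25,25,-38,-18,78,100)]
SPOON=[[[75,0,8],[65,13,8],[52.5,16.5,8],[40,13,8],[31,7,8],[40,-13,8],[52.5,-16.5,8],[65,-13,8],[31,-7,8]],box(-75,35,-7,7,0,16)]
t_=np.linspace(0,2*np.pi,24)
CUP=[[[29.5*np.cos(a),29.5*np.sin(a),0] for a in t_]+[[22.5*np.cos(a),22.5*np.sin(a),52] for a in t_],box(-6,6,-53,-25,1,36)]
def best(p,t,k=0):
    r=trace(p,t);return r
E
python3 - <<'E'
from h import *
np.set_printoptions(precision=3,suppress=True)
ps=shot('side');pt=shot('top')
cl=np.array([(127,38),(275,68),(245,178),(97,107)])/3.+[195,130]-.33
L=np.array([(55,80,182),(55,-80,182),(-55,-80,182),(-55,80,182)],float)
r=least_squares(lambda v:(proj(ps,W(v*[100,100,1],L))-cl).ravel(),[6.2,1.1,-.1]);v0=r.x*[100,100,1]
print('click',v0,r.fun)
rim=np.vstack([seg([(a,b,182),(a,-b,182),(-a,-b,182),(-a,b,182)]) for a,b in((53.5,78.5),)]+[seg([(-55,s*80,182),(-55,s*80,0)],close=False) for s in(1,-1)])
def sc(v,views):
    return -sum(map_coordinates(gaussian_filter(cv2.cvtColor(p['img'],6+1).astype(float),.6),proj(p,W(v,rim))[:,::-1].T,order=1).mean() for p in views)
res=[]
for vs in([ps],[pt],[ps,pt]):
    best=None
    for da in(-.15,-.05,.05,.15):
        r=minimize(sc,v0+[0,0,da],args=(vs,),method='Nelder-Mead',options=dict(initial_simplex=[v0+[0,0,da],v0+[10,0,da],v0+[0,10,da],v0+[0,0,da+.1]]))
        if best is None or r.fun<best.fun: best=r
    print(best.x,best.fun);res.append(best.x)
def drawlines(p,v,im,s,o,P,col,close=True):
    q=((proj(p,W(v,P))-o+.5)*s-.5).round().astype(np.int32);cv2.polylines(im,[q],close,col,1,cv2.LINE_AA)
v=res[2]
out=[]
for p,o in((ps,(215,125)),(pt,(215,130))):
    im=cv2.resize(p['img'][o[1]:o[1]+95,o[0]:o[0]+80,::-1],None,fx=5,fy=5,interpolation=cv2.INTER_CUBIC);
    for z,c in((182,(0,0,255)),(146,(0,255,255)),(115,(255,0,255)),(85,(0,255,0)),(55,(255,128,0))):
        drawlines(p,v,im,5,np.array(o),[(51,67,z),(51,-67,z),(-51,-67,z),(-51,67,z)] if z<146 else [(55,80,z),(55,-80,z),(-55,-80,z),(-55,80,z)],c)
    out.append(im)
cv2.imwrite('pics/rack.png',np.hstack(out))
for p,n in((ps,'side'),(pt,'top')):
    r=trace(p,'tray_mid')[0];print(n,fitmask([(p,r['region'].astype(float))],TRAY,(460,45,-1.5)))
E
```

```text
click [643.358 118.446  -0.206] [ 1.575 -0.826  1.618  2.962 -0.525 -5.289 -2.55   3.314]
[647.679 118.19   -0.116] -137.74046559355097
[648.392 117.747  -0.123] -129.82844716339727
[647.955 118.041  -0.119] -267.09119920669553
side (array([473.225,  58.604,  -1.335]), np.float64(69.73333333333333))
top (array([474.366,  57.897,  -1.329]), np.float64(127.90196078431374))
```

View pics/rack.png

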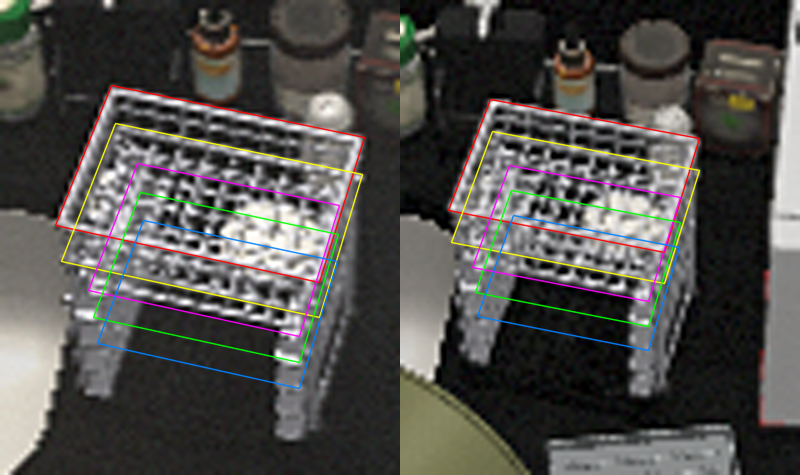

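```bash
cat >> h.py <<'E'
def go(x,y,z,yaw,st=None):
    "tool-frame shift and turn (deg) from the present pose"
    s=st or monitor.read_state();e=np.array(s['eef_pos']);a=s['eef_rot'][2]
    d=np.array([x,y,z])-e;ex=np.array([np.cos(a),np.sin(a)]);ey=np.array([np.sin(a),-np.cos(a)])
    t=(yaw-a+np.pi/2)%np.pi-np.pi/2
    return np.round([d[:2]@ex,d[:2]@ey,-d[2],-np.degrees(t)],1)
RACK=(648,118,-.119)
E
python3 - <<'E'
from h import *
ps=shot('side');pt=shot('top')
for z in range(50,146,6):
    print(z,[round(float(map_coordinates(cv2.cvtColor(p['img'],7).astype(float),proj(p,W(RACK,seg([(-51,-45,z),(-51,45,z)],close=False)))[:,::-1].T,order=1).mean())) for p in(ps,pt)])
s=monitor.read_state();print(s['eef_rot'],s['clock'])
print(go(457,126.3,150,1.81),go(457,126.3,24,1.81))
E
```

```text
50 [35, 17]
56 [36, 16]
62 [37, 17]
68 [38, 17]
74 [39, 18]
80 [40, 22]
86 [40, 23]
92 [43, 22]
98 [45, 27]
104 [45, 27]
110 [45, 21]
116 [43, 47]
122 [130, 124]
128 [135, 126]
134 [67, 62]
140 [107, 100]
[ 3.14156844e+00 -3.62910424e-06  2.69975147e+00] 1.85
[-359.1 -240.4   74.4   51. ] [-359.1 -240.4  200.4   51. ]
```

arm_command(steps=[[1, -180, -120, 0, 25], [1, -359, -240, 40, 51], [1, -359, -240, 74, 51], [1, -359, -240, 74, 51], [1, -359, -240, 74, 51], [1, -359, -240, 74, 51], [1, -359, -240, 74, 51], [1, -359, -240, 74, 51], [1, -359, -240, 74, 51], [1, -359, -240, 74, 51]], force=50)

```text
clock: 3.1
eef_pos: [456.7, 127.8, 150.8]
eef_rot: [3.141, -0.0, 1.811]
wrist_force: [0.1, 0.7, -0.2]
finger_gap: 93.9
finger_force: 0.0
```

```bash
python3 - <<'E'
from h import *
np.set_printoptions(precision=3,suppress=True)
s=monitor.read_state();print(s['eef_pos'],s['eef_rot'],s['clock'])
print(go(457,126.3,150,1.81))
p=shot('side');cv2.imwrite('pics/s2.png',cv2.resize(p['img'][180:300,60:460,::-1],(800,240),interpolation=cv2.INTER_CUBIC))
E
```

```text
[456.728 127.814 150.785] [ 3.141 -0.     1.811] 3.1
[-1.5 -0.1  0.8  0.1]
```

View pics/s2.png

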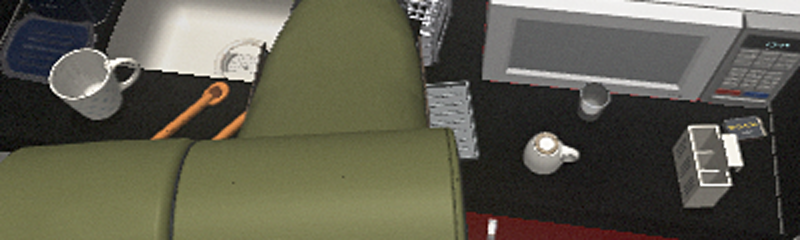

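arm_command(steps=[[1, -1.5, 0, 60, 0], [1, -1.5, 0, 110, 0], [1, -1.5, 0, 127, 0], [1, -1.5, 0, 127, 0], [0, -1.5, 0, 127, 0], [0, -1.5, 0, 127, 0], [0, -1.5, 0, 127, 0], [0, -1.5, 0, 127, 0], [0, -1.5, 0, 127, 0], [0, -1.5, 0, 127, 0]], force=60)

```text
clock: 4.4
eef_pos: [457.4, 125.3, 23.5]
eef_rot: [3.142, 0.0, 1.81]
wrist_force: [-0.4, 0.2, -0.7]
finger_gap: 37.4
finger_force: 0.0
```

arm_command(steps=[[0, 0, 0, 0, 0], [0, 0, 0, 0, 0], [0, 0, 0, 0, 0], [0, 0, 0, -10, 0], [0, 0, 0, -25, 0], [0, 10, -12, -40, 0], [0, 30, -36.6, -60, 0], [0, 30, -36.6, -80, -10], [0, 30, -36.6, -90, -20], [0, 30, -36.6, -90, -30], [0, 30, -36.6, -90, -40], [0, 30, -36.6, -90, -50], [0, 30, -36.6, -90, -60], [0, 30, -36.6, -90, -69.5], [0, 30, -36.6, -90, -69.5], [0, 30, -36.6, -90, -69.5]], force=60)

```text
clock: 6.4
eef_pos: [414.8, 145.8, 113.9]
eef_rot: [3.141, 0.0, 3.019]
wrist_force: [0.2, -0.0, -1.5]
finger_gap: 25.6
finger_force: 60.0
```

```bash
python3 - <<'E'
from h import *
np.set_printoptions(precision=3,suppress=True)
s=monitor.read_state();print(s['eef_pos'],s['eef_rot'],s['clock'])
ps=shot('side');pt=shot('top')
cv2.imwrite('pics/s3.png',np.hstack([cv2.resize(p['img'][130:280,190:320,::-1],(390,450),interpolation=cv2.INTER_CUBIC) for p in(ps,pt)]))
E
```

```text
[414.801 145.781 113.902] [3.141 0.    3.019] 6.4
```

View pics/s3.png

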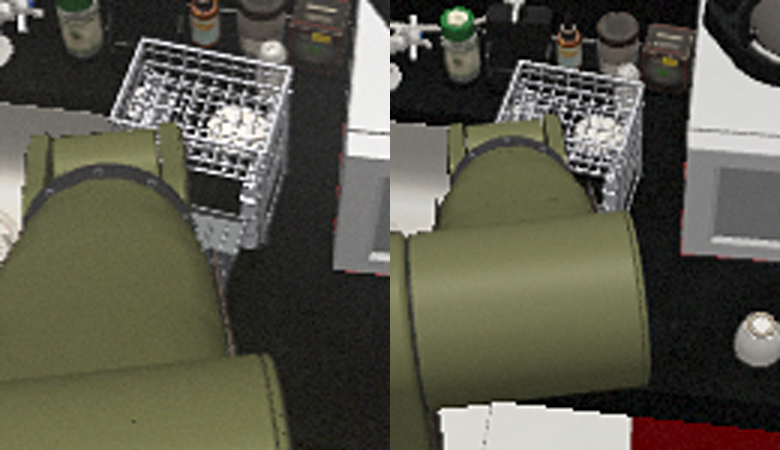

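```bash
python3 - <<'E'
from h import *
np.set_printoptions(precision=1,suppress=True)
ps=shot('side');im=cv2.resize(ps['img'][180:250,240:300,::-1],None,fx=7,fy=7,interpolation=cv2.INTER_CUBIC)
t=np.array([414.8+70*.993,145.8-70*.119,-.12]);b=90.4
for pts,c in(([(-55,-67,b),(85,-67,b),(85,67,b)],(0,0,255)),([(-55,-67,b+12),(85,-67,b+12),(85,67,b+12)],(0,255,0))):
    cv2.polylines(im,[((proj(ps,W(t,pts))-[240,180]+.5)*7-.5).round().astype(np.int32)],False,c,1)
for y in(-56,-70): cv2.polylines(im,[((proj(ps,W(RACK,[(-68,y,z),(55,y,z)]))-[240,180]+.5)*7-.5).round().astype(np.int32) for z in(85,)],False,(255,0,255),1)
cv2.imwrite('pics/s4.png',im); s=monitor.read_state();print(s['moment'],s['wrist_force'],s['finger_gap'])
E
```

```text
[-0.   0.1 -0.1] [ 0.8 -0.8 -1.7] 25.957857059409903
```

View pics/s4.png

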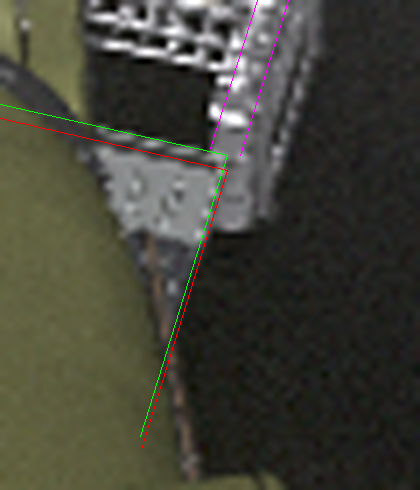

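arm_command(steps=[[0, -5, 0, 2.5, 0], [0, -15, 0, 2.5, 0], [0, -25, 0, 2.5, 0], [0, -35, 0, 2.5, 0], [0, -45, 0, 2.5, 0], [0, -55, 0, 2.5, 0], [0, -65, 0, 2.5, 0]])

```text
clock: 7.42
eef_pos: [480.0, 137.9, 110.9]
eef_rot: [-3.142, -0.0, 3.023]
wrist_force: [-0.3, -0.2, -2.4]
finger_gap: 25.4
finger_force: 60.0
```

arm_command(steps=[[0, -10, 0, 0, 0], [0, -20, 0, 0, 0], [0, -30, 0, 0, 0], [0, -40, 0, 0.5, 0], [0, -50, 0, 1, 0], [0, -58, 0, 1.5, 0], [0, -64, 0, 1.5, 0], [0, -67, 0, 1.5, 0], [0, -67, 0, 1.5, 0]])

```text
clock: 8.55
eef_pos: [545.8, 130.1, 109.4]
eef_rot: [-3.142, -0.0, 3.023]
wrist_force: [-0.4, 0.2, -1.8]
finger_gap: 25.5
finger_force: 60.0
```

arm_command(steps=[[0, -2, 0, 0.5, 0], [0, -3, 0, 1, 0], [0, -3, 0, 1, 0], [0.6, -3, 0, 1, 0], [0.6, -3, 0, 1, 0], [0.6, -3, 0, 1, 0], [0.6, -3, 0, 1, 0], [0.6, -3, 0, 1, 0]])

```text
clock: 9.55
eef_pos: [548.8, 129.7, 108.5]
eef_rot: [3.142, 0.0, 3.023]
wrist_force: [0.0, 0.5, 0.3]
finger_gap: 56.4
finger_force: 0.0
```

arm_command(steps=[[0.6, 3, 0, -60, 0], [0.6, 60, 0, -100, 0], [0.6, 100, -60, -120, 0], [0.6, 120, -120, -120, 0], [0.6, 120, -120, -120, 0], [0.6, 120, -120, -120, 0]])

```text
clock: 10.3
eef_pos: [415.7, 24.5, 228.8]
eef_rot: [3.141, 0.001, 3.021]
wrist_force: [-0.4, 0.0, 0.1]
finger_gap: 56.6
finger_force: 0.0
```

```bash
python3 - <<'E'
from h import *
np.set_printoptions(precision=3,suppress=True)
s=monitor.read_state();print(s['eef_pos'],s['eef_rot'],s['clock'])
ps=shot('side','f5.png');pt=shot('top')
for p in(ps,pt):
    for t in('cup_1_body','spoon_1_mid','tumbler','holder_mid','tray_mid'): print(t,[(np.array(r['rect']),round(r['p'],2)) for r in find_in(p,t)][:5])
cv2.imwrite('pics/s5.png',np.hstack([cv2.resize(p['img'][130:280,190:320,::-1],(390,450),interpolation=cv2.INTER_CUBIC) for p in(ps,pt)]))
E
```

```text
[415.668  24.503 228.775] [3.141 0.001 3.021] 10.3
cup_1_body [(array([238.2, 173.1,  23.6,  55.9]), 0.16)]
spoon_1_mid [(array([358.3, 231.2,  15.2,  23.6]), 0.63), (array([195.9, 249. ,  18.6,  18.8]), 0.47)]
tumbler [(array([357.5, 231.7,  17. ,  18.4]), 0.82)]
holder_mid [(array([411.5, 262.6,  34. ,  43.3]), 0.88)]
tray_mid []
cup_1_body []
spoon_1_mid []
tumbler [(array([333.9, 218.2,  13.9,  15.3]), 0.49)]
holder_mid [(array([381.9, 246.4,  26.5,  37.9]), 0.8)]
tray_mid [(array([234.3, 178.9,   9.6,  23.9]), 0.64)]
```

View pics/s5.png

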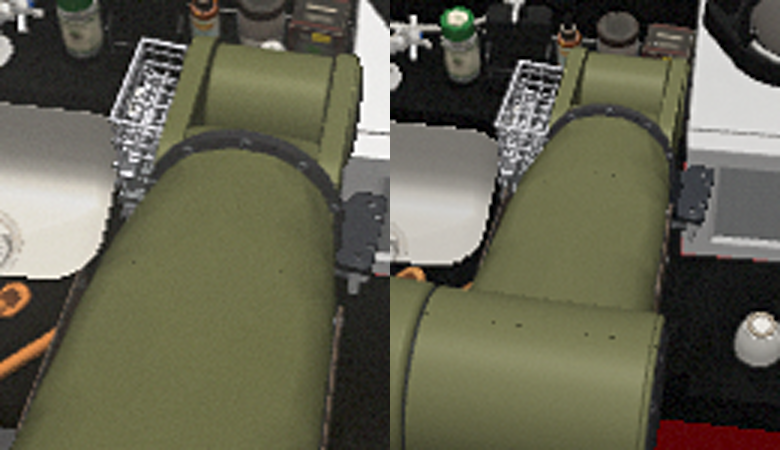

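```bash
python3 - <<'E'
from h import *
np.set_printoptions(precision=3,suppress=True)
ps=shot('side');pt=shot('top');vs=[]
for p in(ps,pt):
    r=trace(p,'holder_mid')[0];m=r['region'].astype(float);vs.append((p,m))
    for a in(0,):
        print(r['rect'],m.sum(),fitmask([(p,m)],HOLD,(430,-380,.1)))
v,f=fitmask(vs,HOLD,(430,-380,.1));print(v,f)
o=np.array([385,225]);im=cv2.resize(ps['img'][225:300,385:465,::-1],None,fx=7,fy=7,interpolation=cv2.INTER_CUBIC)
for L in([(a,b,85) for a,b in((-47.5,-22),(47.5,-22),(47.5,22),(-47.5,22))],[(a,b,0) for a,b in((-47.5,-22),(47.5,-22),(47.5,22),(-47.5,22))],[(a,b,100) for a,b in((-25,-38),(25,-38),(25,-18),(-25,-18))]):
    cv2.polylines(im,[((proj(ps,W(v,L))-o+.5)*7-.5).round().astype(np.int32)],True,(0,0,255),1)
cv2.imwrite('pics/s6.png',im)
h=W(v,[(0,-28,92)])[0];print(h,go(*h[:2],170,v[2]))
E
```

```text
[412.4, 263.1, 35.1, 45.3] 1118.0 (array([ 441.695, -364.007,    0.161]), np.float64(46.5921568627451))
[380.5, 247.2, 28.4, 34.4] 674.0 (array([ 442.39 , -364.369,    0.154]), np.float64(31.023529411764706))
[ 442.603 -364.129    0.142] 79.31372549019608
[ 446.567 -391.847   92.   ] [ -80.4 -410.    58.5  -15. ]
```

View pics/s6.png

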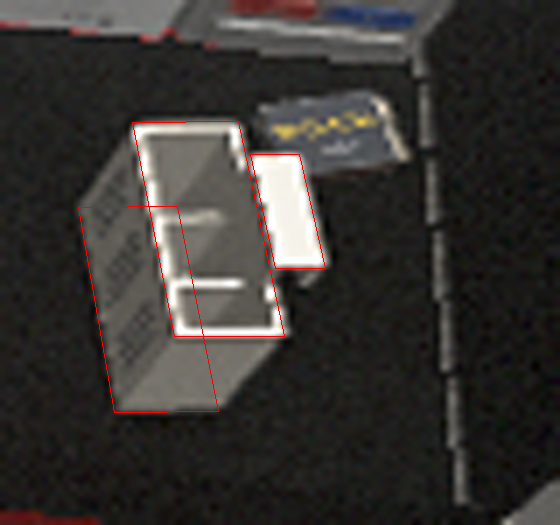

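```bash
python3 - <<'E'
from h import *
np.set_printoptions(precision=1,suppress=True)
p=shot('side');q=shot('top')
b=onz(p,(451,295),0);print(b,[proj(p,b+[0,0,z])[0] for z in(0,50,100,150,200,300)],[proj(q,b+[0,0,z])[0] for z in(0,100,200)])
b=onz(p,(446,233),0);print(b,[proj(p,b+[0,0,z])[0] for z in(0,50,100,150,200,300)])
cv2.imwrite('pics/s7.png',np.hstack([cv2.resize(p['img'][90:310,380:500,::-1],None,fx=2.5,fy=2.5),cv2.resize(q['img'][90:310,340:460,::-1],None,fx=2.5,fy=2.5)]))
E
```

```text
[ 376.  -493.7    0. ] [array([451., 295.]), array([457.9, 289.2]), array([465.3, 282.9]), array([473.3, 276.1]), array([482.1, 268.7]), array([502. , 251.8])] [array([411.9, 272.4]), array([419.2, 258.4]), array([427.2, 243. ])]
[ 582.8 -496.7    0. ] [array([446., 233.]), array([452.1, 225.5]), array([458.6, 217.4]), array([465.7, 208.8]), array([473.3, 199.4]), array([490.4, 178.3])]
```

View pics/s7.png

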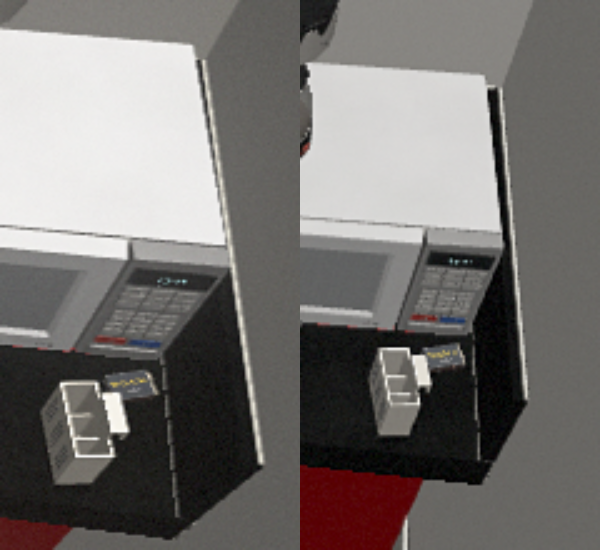

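arm_command(steps=[[0.43, -20, -60, 0, 0], [0.43, -40, -120, 0, 0], [0.43, -60, -180, 0, 0], [0.43, -70, -240, 0, -5], [0.43, -79, -300, 0, -10], [0.43, -79, -360, 0, -15.5], [0.43, -79, -407, 30, -15.5], [0.43, -79, -407, 58, -15.5], [0.43, -79, -407, 58, -15.5], [0.43, -79, -407, 58, -15.5], [0.43, -79, -407, 58, -15.5]], force=40)

```text
clock: 12.58
eef_pos: [446.2, -388.6, 172.0]
eef_rot: [-3.14, 0.001, -2.989]
wrist_force: [-0.2, -0.1, 0.6]
finger_gap: 40.4
finger_force: 0.0
```

```bash
python3 - <<'E'
from h import *
np.set_printoptions(precision=3,suppress=True)
s=monitor.read_state();print(s['eef_pos'],s['eef_rot'],s['clock'])
print(go(445.9,-388.9,91,.15))
p=shot('side','f8.png');q=shot('top','f8t.png')
for c in(p,q):
  for t in('tray_mid','spoon_1_mid','cup_1_body'): print(t,[(np.array(r['rect']),round(r['p'],2)) for r in find_in(c,t)][:5])
im=np.hstack([cv2.resize(c['img'][120:290,80:350,::-1],None,fx=1.48,fy=1.48,interpolation=cv2.INTER_CUBIC) for c in(p,)])
cv2.imwrite('pics/s8.png',cv2.resize(p['img'][120:290,80:346,::-1],(798,510),interpolation=cv2.INTER_CUBIC))
E
```

```text
[ 446.178 -388.574  172.019] [-3.14   0.001 -2.989] 12.575
[ 0.3 -0.3 81.   0.1]
tray_mid []
spoon_1_mid [(array([200.9, 246.8,  28.1,  25.3]), 0.52), (array([105.8, 220.4,  40.2,  38.1]), 0.17)]
cup_1_body []
tray_mid [(array([230.1, 193.7,  -4.1,  -0.3]), 0.64)]
spoon_1_mid [(array([203.3, 237.8,  25.2,  16.9]), 0.66)]
cup_1_body [(array([395.5, 232.7,  21. ,   9.4]), 0.71)]
```

View pics/s8.png

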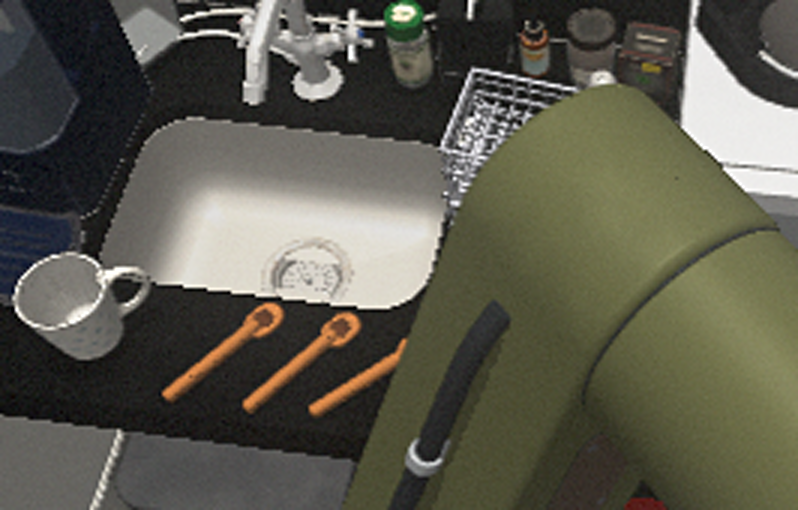

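arm_command(steps=[[0.43, 0, 0, 30, 0], [0.43, 0, 0, 55, 0], [0.43, 0, 0, 70, 0], [0.43, 0, 0, 81, 0], [0.43, 0, 0, 81, 0]])

```text
clock: 13.6
eef_pos: [445.5, -388.6, 89.2]
eef_rot: [3.141, -0.0, -2.99]
wrist_force: [0.2, -0.8, 0.5]
finger_gap: 40.4
finger_force: 0.0
```

arm_command(steps=[[0, 0, 0, 0, 0], [0, 0, 0, 0, 0], [0, 0, 0, 0, 0], [0, 0, 0, 0, 0], [0, 0, 0, 0, 0], [0, 0, 0, 0, 0]], force=50)

```text
clock: 14.35
eef_pos: [445.6, -388.6, 89.4]
eef_rot: [3.141, -0.0, -2.99]
wrist_force: [-0.5, 0.5, -1.1]
finger_gap: 19.9
finger_force: 49.7
```

arm_command(steps=[[0, 0, 0, -30, 0], [0, 0, 0, -70, 0], [0, 0, 5, -110, 0], [0, -5, 30, -150, 0], [0, -13, 80, -160, 2], [0, -21, 130, -160, 4], [0, -29, 180, -160, 6], [0, -37, 230, -160, 8], [0, -45, 280, -160, 10], [0, -53, 330, -160, 12], [0, -61, 380, -160, 14], [0, -69, 430, -160, 15.5], [0, -77, 480, -160, 15.5], [0, -85, 530, -160, 15.5], [0, -91, 575, -160, 15.5], [0, -95, 601, -160, 15.5], [0, -95, 601, -160, 15.5], [0, -95, 601, -160, 15.5]])

```text
clock: 16.6
eef_pos: [448.7, 219.2, 249.4]
eef_rot: [-3.141, -0.0, 3.023]
wrist_force: [-0.3, 0.8, -1.4]
finger_gap: 19.5
finger_force: 50.0
```

```bash
python3 - <<'E'
from h import *
np.set_printoptions(precision=3,suppress=True)
s=monitor.read_state();print(s['eef_pos'],s['eef_rot'],s['clock'],s['finger_gap'])
print(go(657.2,195,250,-.119),go(657.2,195,175.4,-.119))
p=shot('side');q=shot('top')
# tray check: grey front of tray visible? compare model overlay
cv2.imwrite('pics/s9.png',np.hstack([cv2.resize(c['img'][130:290,190:320,::-1],(390,480),interpolation=cv2.INTER_CUBIC) for c in(p,q)]))
E
```

```text
[448.696 219.178 249.383] [-3.141 -0.     3.023] 16.6 19.546728673560178
[-209.9    0.8   -0.6   -0. ] [-209.9    0.8   74.    -0. ]
```

View pics/s9.png

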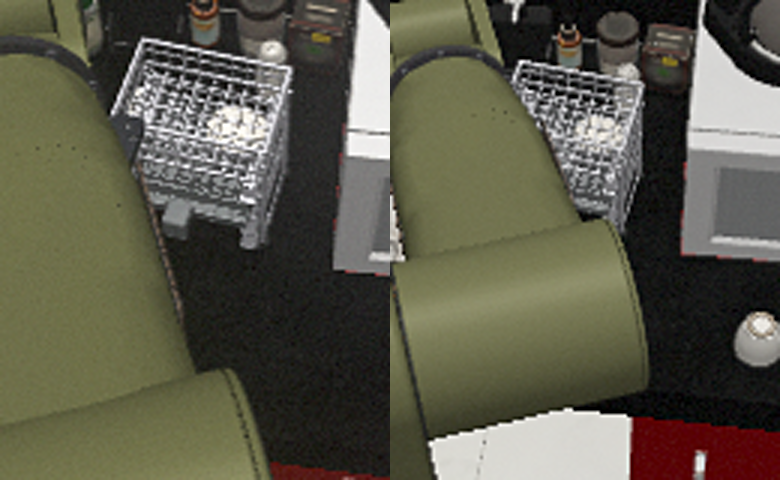

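arm_command(steps=[[0, -30, 0.8, 0, 0], [0, -75, 0.8, 0, 0], [0, -120, 0.8, 0, 0], [0, -165, 0.8, 0, 0], [0, -200, 0.8, 0, 0], [0, -210, 0.8, 0, 0], [0, -210, 0.8, 15, 0], [0, -210, 0.8, 30, 0], [0, -210, 0.8, 40, 0], [0, -210, 0.8, 40, 0]])

```text
clock: 17.95
eef_pos: [656.7, 195.8, 208.6]
eef_rot: [-3.141, -0.001, 3.023]
wrist_force: [0.5, -0.1, -0.6]
finger_gap: 19.8
finger_force: 50.0
```

arm_command(steps=[[0, 0, 0, 8, 0], [0, 0, 0, 16, 0], [0, 0, 0, 24, 0], [0, 0, 0, 30, 0], [0, 0, 0, 30, 0]])

```text
clock: 18.58
eef_pos: [657.2, 195.6, 178.8]
eef_rot: [-3.141, -0.001, 3.023]
wrist_force: [-0.6, 0.1, -0.4]
finger_gap: 19.6
finger_force: 50.0
```

arm_command(steps=[[0, 0, -1, 2, 0], [0, 0, -2, 3.5, 0], [0, 0, -2, 3.5, 0], [0.4, 0, -2, 3.5, 0], [0.4, 0, -2, 3.5, 0], [0.4, 0, -2, 3.5, 0], [0.4, 0, -2, 3.5, 0], [0.4, 0, -2, 3.5, 0]])

```text
clock: 19.58
eef_pos: [657.1, 193.7, 176.0]
eef_rot: [3.142, 0.0, 3.023]
wrist_force: [-1.0, -0.7, 0.0]
finger_gap: 37.3
finger_force: 0.0
```

arm_command(steps=[[0.4, 0, 0, -30, 0], [0.4, 0, 0, -70, 0], [0.4, 0, 0, -100, 0], [0.4, 60, 30, -120, 0], [0.4, 120, 60, -120, 0], [0.4, 180, 90, -120, 0], [0.4, 240, 120, -120, 0], [0.4, 300, 150, -120, 0], [0.4, 340, 200, -120, 0], [0.4, 340, 230, -120, 0], [0.4, 340, 230, -120, 0]])

```text
clock: 20.95
eef_pos: [345.3, 464.6, 295.4]
eef_rot: [-3.141, -0.0, 3.026]
wrist_force: [-0.3, 0.1, -0.4]
finger_gap: 37.7
finger_force: 0.0
```

```bash
cat >> h.py <<'E'
def chk_holder(p,ang=True):
    r=trace(p,'holder_mid')
    for q in r[:2]:
        Z=[[(a,b,c+86) for a,b,c in part] for part in HOLD]
        v,f=fitmask([(p,q['region'].astype(float))],Z,tuple(W(RACK,[(0,102,0)])[0][:2])+(-.119,))
        d=np.array(v[:2])-RACK[:2];c,s=np.cos(RACK[2]),np.sin(RACK[2])
        print('holder',round(q['p'],2),np.round(q['rect']),int(q['region'].sum()),v,'rackxy',c*d[0]+s*d[1],-s*d[0]+c*d[1],'err',f)
def spoons(p):
    im=p['img'].astype(int);m=((im[...,0]-im[...,2]>70)&(im[...,0]>120)).astype(np.uint8)
    m[:195]=0;m[:,330:]=0;n,l,st,ce=cv2.connectedComponentsWithStats(m,connectivity=8);out=[]
    for i in range(1,n):
        if st[i,4]<40: continue
        ys,xs=np.nonzero(l==i);P=np.array([onz(p,(x,y),8)[:2] for x,y in zip(xs,ys)])
        c=P.mean(0);u=np.linalg.svd(P-c)[2][0]
        t=(P-c)@u; w=(P-c)@[-u[1],u[0]]
        # head end: wider side
        if np.ptp(w[t>t.max()-45])<np.ptp(w[t<t.min()+45]): u=-u
        t=(P-c)@u; mid=c+u*(t.max()+t.min())/2
        v,f=fitmask([(p,(l==i).astype(float))],SPOON,(mid[0],mid[1],np.arctan2(u[1],u[0])))
        out.append((int(st[i,4]),st[i,:4],v,round(f,1)))
    return out
E
python3 - <<'E'
from h import *
np.set_printoptions(precision=3,suppress=True)
s=monitor.read_state();print(s['eef_pos'],s['eef_rot'],s['clock'],s['finger_gap'])
p=shot('side','f10.png');q=shot('top','f10t.png')
for c in(p,q):
    chk_holder(c)
    for x in spoons(c): print(x)
E
```

```text
[345.257 464.573 295.393] [-3.141 -0.     3.026] 20.95 37.69542327220858
holder 0.72 [433. 246.  21.  19.] 261 [ 1743.241 -1270.664    -0.859] rackxy 1252.356429280194 -1248.8166476831225 err 261.0
(42, array([164, 221,  10,  10], dtype=int32), array([494.227, 379.877,  -2.508]), np.float64(218.6))
(66, array([187, 224,  13,  11], dtype=int32), array([486.681, 301.966,  -0.932]), np.float64(284.0))
(115, array([204, 230,  22,  15], dtype=int32), array([451.55 , 237.632,  -0.81 ]), np.float64(245.4))
holder 0.82 [226. 169.  24.  36.] 448 [661.082 220.881  -0.065] rackxy 0.7751015110361976 103.70667967905891 err 98.35294117647058
holder 0.57 [335. 221.  10.  14.] 185 [665.94  208.675   0.23 ] rackxy 7.048319537028398 92.16390403992393 err 661.478431372549
```

arm_command(steps=[[0.5, -10, -60, 0, 0], [0.5, -20, -120, 0, 0], [0.5, -30, -180, 0, 0], [0.5, -45, -240, 0, 0], [0.5, -55, -300, 0, 0], [0.5, -65, -360, 0, 0], [0.5, -75, -420, 0, 0], [0.5, -85, -480, 0, 0], [0.5, -95, -540, 0, 0], [0.5, -105, -607, 0, 0], [0.5, -105, -607, 0, 0], [0.5, -105, -607, 0, 0]], force=40)

```text
clock: 22.65
eef_pos: [378.5, -153.1, 296.0]
eef_rot: [3.142, 0.0, 3.021]
wrist_force: [0.7, 0.8, -0.1]
finger_gap: 46.5
finger_force: 0.0
```

```bash
python3 - <<'E'
from h import *
np.set_printoptions(precision=3,suppress=True)
s=monitor.read_state();print(s['eef_pos'],s['eef_rot'],s['clock'],s['finger_gap'])
p=shot('side','f11.png');q=shot('top','f11t.png')
for c in(p,q):
    chk_holder(c)
    for x in spoons(c): print(x)
    for t in('cup_1_body','tray_mid'): print(t,[(np.array(r['rect']),round(r['p'],2)) for r in find_in(c,t)][:5])
E
```

```text
[ 378.515 -153.102  295.985] [3.142 0.    3.021] 22.65 46.461333260341405
holder 0.93 [225. 164.  31.  42.] 644 [660.614 221.877  -0.072] rackxy 0.1923887710468275 104.63946526081378 err 160.28235294117644
(175, array([139, 221,  35,  28], dtype=int32), array([449.049, 415.238,  -0.682]), np.float64(170.7))
(205, array([161, 224,  39,  33], dtype=int32), array([442.017, 333.514,  -0.644]), np.float64(138.1))
(207, array([183, 230,  43,  28], dtype=int32), array([438.255, 254.194,  -0.822]), np.float64(136.1))
cup_1_body []
tray_mid []
holder 0.83 [227. 170.  22.  34.] 516 [661.521 221.428  -0.106] rackxy 1.1468107824599567 104.30201276952424 err 43.035294117647055
cup_1_body []
tray_mid [(array([243.5, 187.2,  28.8,  38. ]), 0.57)]
```

```bash
sed -i 's/im\[...,0\]-im\[...,2\]>70)&(im\[...,0\]>120)/im[...,0]-im[...,2]>28)\&(im[...,0]>im[...,1]+15)/; s/m\[:195\]=0;m\[:,330:\]=0;/m[:195]=0;m[265:]=0;m[:,250:]=0;m[:,:110]=0;/' h.py
cat > sp.py <<'E'
from h import *
np.set_printoptions(precision=3,suppress=True)
p=shot('side');q=shot('top')
for c in(p,q):
    for x in spoons(c): print(x)
s=monitor.read_state();print(s['eef_pos'],s['eef_rot'],s['clock'],s['finger_gap'])
E
python3 sp.py
```

```text
(268, array([138, 221,  37,  28], dtype=int32), array([446.383, 413.963,  -0.643]), np.float64(95.3))
(298, array([161, 224,  40,  34], dtype=int32), array([442.325, 333.201,  -0.631]), np.float64(73.6))
(301, array([183, 230,  43,  29], dtype=int32), array([437.955, 254.813,  -0.797]), np.float64(68.9))
[ 379.106 -152.472  295.989] [-3.142  0.     3.023] 23.15 47.12881677331589
```

```bash
python3 - <<'E'
from h import *
print(go(471.5,220.5,120,-.797),go(471.5,220.5,20,-.797))
E
```

```text
[-47.7 381.3 176.   38.9] [-47.7 381.3 276.   38.9]
```

arm_command(steps=[[0.6, -8, 60, 0, 0], [0.6, -15, 120, 0, 5], [0.6, -22, 180, 0, 12], [0.6, -30, 240, 0, 20], [0.6, -38, 300, 40, 28], [0.6, -48, 350, 90, 38], [0.6, -48, 381, 140, 39], [0.6, -48, 381, 190, 39], [0.6, -48, 381, 230, 39], [0.6, -48, 381, 230, 39], [0.6, -48, 381, 230, 39]], force=5)

```text
clock: 24.52
eef_pos: [472.8, 220.1, 67.7]
eef_rot: [3.14, 0.001, 2.342]
wrist_force: [-0.0, -0.1, 0.3]
finger_gap: 56.2
finger_force: 0.0
```

```bash
cat >> sp.py <<'E'
E
python3 - <<'E'
from h import *
np.set_printoptions(precision=3,suppress=True)
s=monitor.read_state();print(s['eef_pos'],s['eef_rot'],s['clock'],s['finger_gap'])
print(go(471.5,220.5,20,-.797))
E
```

```text
[472.763 220.101  67.716] [3.14  0.001 2.342] 24.525 56.22055306695694
[ 1.2 -0.6 47.7 -0.2]
```

arm_command(steps=[[0.6, 0, 0, 30, 0], [0.6, 0, 0, 45, 0], [0.6, 0, 0, 47, 0], [0, 0, 0, 47, 0], [0, 0, 0, 47, 0], [0, 0, 0, 47, 0], [0, 0, 0, 47, 0], [0, 0, 0, 47, 0], [0, 0, 0, 47, 0]])

```text
clock: 25.65
eef_pos: [472.2, 219.9, 19.5]
eef_rot: [3.141, 0.0, 2.342]
wrist_force: [-1.4, -0.9, 5.5]
finger_gap: 33.1
finger_force: 5.0
```

arm_command(steps=[[0, 0, 0, -15, 0], [0, 0, 0, -40, 0], [0, 0, 0, -80, 0], [0, 0, 0, -110, 0], [0, 0, 0, -110, 0], [0, 0, 0, -110, 0], [0, 0, 0, -110, 0]])

```text
clock: 26.52
eef_pos: [471.4, 219.6, 127.9]
eef_rot: [-3.14, -0.001, 2.342]
wrist_force: [-0.0, 0.3, -0.8]
finger_gap: 33.2
finger_force: 5.0
```

```bash
python3 - <<'E'
from h import *
np.set_printoptions(precision=3,suppress=True)
p=shot('side','f12.png');q=shot('top')
for c in (p,q):
    for x in spoons(c): print(x[:3])
cv2.imwrite('pics/s12.png',np.hstack([cv2.resize(c['img'][150:280,110:310,::-1],(400,260),interpolation=cv2.INTER_CUBIC) for c in (p,q)]))
s=monitor.read_state();print(s['eef_pos'],s['clock'],s['finger_gap'],s['finger_force'],s['moment'],s['wrist_force'])
E
```

```text
[471.582 219.705 128.146] 26.625 33.093832989506105 4.9993327260017395 [ 0.039 -0.033  0.013] [ 0.282  0.553 -0.348]
```

View pics/s12.png

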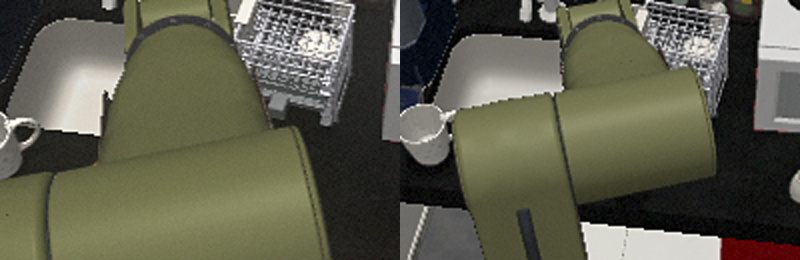

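arm_command(steps=[[0, 0, 0, 10, 0], [0, 0, 0, 18, 0], [0, 0, 0, 18, 0], [0, 0, 0, 18, 0]])

```text
clock: 27.12
eef_pos: [471.9, 219.9, 111.0]
eef_rot: [-3.142, -0.0, 2.342]
wrist_force: [0.6, 1.0, -0.9]
finger_gap: 32.4
finger_force: 5.0
```

```bash
cat >> h.py <<'E'
def avg(n=10):
    F=[];M=[]
    for _ in range(n):
        imaging.camera('top');s=monitor.read_state();F.append(s['wrist_force']);M.append(s['moment'])
    return np.mean(F,0),np.mean(M,0),s['eef_pos'],s['finger_gap'],s['clock']
E
python3 - <<'E'
from h import *
np.set_printoptions(precision=4,suppress=True)
print(avg(10))
E
```

```text
(array([-0.0422, -0.237 , -0.471 ]), array([-0.0422,  0.0054,  0.0034]), array([471.9122, 219.8357, 111.017 ]), 32.69155350592764, 27.625)
```

arm_command(steps=[[0, 0, 0, -5, 0], [0, 0, 0, -5, 0], [0, 0, 0, -35, 0], [0, 0, 0, -70, 0], [0, 0, 0, -70, 0], [0, 0, 0, -40, 0], [0, 0, 0, -20, 0], [0, 0, 0, -20, 0], [0, 0, 0, 0, 0], [0, 0, 0, 0, 0], [0, 0, 0, 0, 0]], force=3)

```text
clock: 29.0
eef_pos: [472.2, 220.0, 111.9]
eef_rot: [3.141, 0.0, 2.342]
wrist_force: [-0.3, -0.0, -0.6]
finger_gap: 32.8
finger_force: 3.0
```

```bash
python3 - <<'E'
from h import *
np.set_printoptions(precision=4,suppress=True)
print(avg(8))
E
```

```text
(array([ 0.1256,  0.1941, -0.4222]), array([-0.0314, -0.0106, -0.0188]), array([471.9283, 219.8401, 111.1104]), 33.32225874692232, 29.4)
```

```bash
cat >> h.py <<'E'
def rk(wps,yaw=-.119):
    for x,y,z in wps:
        w=W(RACK,[(x,y,z)])[0];print((x,y,z),'world',np.round(w,1),'->',go(*w,yaw))
E
python3 - <<'E'
from h import *
rk([(-180,40,235),(-110,40,235),(-67,40,235),(-67,40,190),(-67,40,157),(-67,40,300),(30,20,310),(30,20,276)])
E
```

```text
(-180, 40, 235) world [474.  179.1 235. ] -> [ -30.7  -26.9 -123.9  -39. ]
(-110, 40, 235) world [543.5 170.8 235. ] -> [ -85.1   17.1 -123.9  -39. ]
(-67, 40, 235) world [586.2 165.7 235. ] -> [-118.5   44.2 -123.9  -39. ]
(-67, 40, 190) world [586.2 165.7 190. ] -> [-118.5   44.2  -78.9  -39. ]
(-67, 40, 157) world [586.2 165.7 157. ] -> [-118.5   44.2  -45.9  -39. ]
(-67, 40, 300) world [586.2 165.7 300. ] -> [-118.5   44.2 -188.9  -39. ]
(30, 20, 310) world [680.2 134.3 310. ] -> [-206.5   89.7 -198.9  -39. ]
(30, 20, 276) world [680.2 134.3 276. ] -> [-206.5   89.7 -164.9  -39. ]
```

arm_command(steps=[[0, 0, 0, -40, 0], [0, 0, 0, -90, 0], [0, -15, -13, -124, -10], [0, -31, -27, -124, -20], [0, -31, -27, -124, -30], [0, -31, -27, -124, -39], [0, -60, -3, -124, -39], [0, -85, 17, -124, -39], [0, -105, 33, -124, -39], [0, -118.5, 44, -124, -39], [0, -118.5, 44, -110, -39], [0, -118.5, 44, -95, -39], [0, -118.5, 44, -80, -39], [0, -118.5, 44, -80, -39]], force=6)

```text
clock: 31.15
eef_pos: [585.2, 165.5, 189.5]
eef_rot: [-3.141, -0.002, 3.023]
wrist_force: [-0.2, 0.3, -0.6]
finger_gap: 32.8
finger_force: 6.0
```

arm_command(steps=[[0, 0, 0, 4, 0], [0, 0, 0, 8, 0], [0, 0, 0, 12, 0], [0, 0, 0, 16, 0], [0, 0, 0, 20, 0], [0, 0, 0, 24, 0], [0, 0, 0, 28, 0], [0, 0, 0, 32, 0]])

```text
clock: 32.15
eef_pos: [585.8, 165.6, 158.8]
eef_rot: [-3.142, -0.001, 3.023]
wrist_force: [-4.6, 0.6, 3.7]
finger_gap: 33.1
finger_force: 6.0
```

arm_command(steps=[[0, 0, 0, -40, 0], [0, 0, 0, -90, 0], [0, 0, 0, -140, 0], [0, -20, -10, -152, 0], [0, -60, -20, -152, 0], [0, -97, -20, -152, 0], [0, -97, -20, -152, 0], [0, -97, -20, -140, 0], [0, -97, -20, -128, 0], [0, -97, -20, -118, 0], [0, -97, -20, -118, 0]])

```text
clock: 33.52
eef_pos: [679.6, 134.3, 276.6]
eef_rot: [-3.141, -0.001, 3.023]
wrist_force: [0.1, 0.5, -0.1]
finger_gap: 33.2
finger_force: 6.0
```

arm_command(steps=[[0, 8, 0, 0, 0], [0, 16, 0, 0, 0], [0, 24, 0, 0, 0], [0, 32, 0, 0, 0], [0, 40, 0, 0, 0], [0, 48, 0, 0, 0], [0, 56, 0, 0, 0], [0, 64, 0, 0, 0], [0, 71, 0, 0, 0], [0, 71, 0, 0, 0]])

```text
clock: 34.78
eef_pos: [609.2, 142.8, 278.4]
eef_rot: [3.141, 0.002, 3.023]
wrist_force: [0.3, 0.2, 8.0]
finger_gap: 32.8
finger_force: 6.0
```

```bash
python3 - <<'E'
from h import *
np.set_printoptions(precision=3,suppress=True)
p=shot('side','f13.png');q=shot('top','f13t.png')
for c in (p,q):
    im=c['img'].astype(int);m=((im[...,0]-im[...,2]>40)&(im[...,0]>im[...,1]+20)).astype(np.uint8);m[265:]=0;m[:120]=0;m[:,290:]=0
    n,l,st,ce=cv2.connectedComponentsWithStats(m);print([list(st[i]) for i in range(1,n) if st[i,4]>8])
    chk_holder(c)
s=monitor.read_state();print(s['eef_pos'],s['clock'],s['finger_gap'],s['finger_force'],s['moment'],s['wrist_force'])
print(proj(p,s['eef_pos']),proj(q,s['eef_pos']))
rk([(-30,104,320),(-30,104,300)])
E
```

```text
[]
[[np.int32(147), np.int32(233), np.int32(10), np.int32(11), np.int32(50)]]
[609.554 142.725 278.357] 34.975 32.828059258488636 6.000343523919582 [0.079 0.041 0.03 ] [-0.086 -1.11   7.801]
[[244.528 148.861]] [[240.201 153.959]]
(-30, 104, 320) world [630.6 224.8 320. ] -> [-11.1  84.  -41.6   0. ]
(-30, 104, 300) world [630.6 224.8 300. ] -> [-11.1  84.  -21.6   0. ]
```

arm_command(steps=[[0, -4, 0, -15, 0], [0, -8, 0, -30, 0], [0, -12, 0, -44, 0], [0, -12, 20, -44, 0], [0, -12, 45, -44, 0], [0, -12, 65, -44, 0], [0, -12, 78, -44, 0], [0, -12, 84, -44, 0], [0, -12, 84, -44, 0], [0, -12, 84, -44, 0]])

```text
clock: 36.22
eef_pos: [631.5, 224.0, 321.0]
eef_rot: [-3.142, 0.0, 3.022]
wrist_force: [0.1, -0.2, 0.6]
finger_gap: 32.8
finger_force: 6.0
```

arm_command(steps=[[0, 0, 0, 8, 0], [0, 0, 0, 16, 0], [0, 0, 0, 24, 0], [0, 0, 0, 32, 0], [0, 0, 0, 40, 0], [0, 0, 0, 50, 0], [0, 0, 0, 60, 0], [0, 0, 0, 70, 0]])

```text
clock: 37.22
eef_pos: [631.3, 224.6, 250.2]
eef_rot: [-3.142, -0.0, 3.023]
wrist_force: [-0.1, -0.3, -0.2]
finger_gap: 32.9
finger_force: 6.0
```

arm_command(steps=[[0, 0, 0, 12, 0], [0, 0, 0, 24, 0], [0, 0, 0, 24, 0], [0.6, 0, 0, 24, 0], [0.6, 0, 0, 24, 0], [0.6, 0, 0, 24, 0], [0.6, 0, 0, 0, 0], [0.6, 0, 0, -50, 0], [0.6, 0, 0, -90, 0], [0.6, 60, 0, -90, 0], [0.6, 120, 0, -90, 0], [0.6, 180, -60, -90, 0], [0.6, 220, -120, -90, 0], [0.6, 240, -180, -90, 0], [0.6, 250, -240, -90, 0], [0.6, 250, -300, -90, 0], [0.6, 250, -360, -90, 0], [0.6, 250, -360, -90, 0]])

```text
clock: 39.48
eef_pos: [339.5, -105.6, 341.4]
eef_rot: [-3.141, 0.001, 3.019]
wrist_force: [0.0, 0.8, -0.2]
finger_gap: 56.3
finger_force: 0.0
```

```bash
cat > sp.py <<'E'
from h import *
np.set_printoptions(precision=3,suppress=True)
p=shot('side','last.png');q=shot('top','lastt.png')
for c in (p,q):
    for x in spoons(c): print(x)
    im=c['img'].astype(int);m=((im[...,0]-im[...,2]>40)&(im[...,0]>im[...,1]+20)).astype(np.uint8);m[205:]=0;m[:120]=0;m[:,:195]=0;m[:,290:]=0
    n,l,st,ce=cv2.connectedComponentsWithStats(m);print('in rack area',[(list(map(int,st[i])),np.round(ce[i],1)) for i in range(1,n) if st[i,4]>8])
    print('expect head for cells',[proj(c,W(RACK,[(x,104,215)]))[0] for x in(-30,0,30)])
    chk_holder(c)
s=monitor.read_state();print(s['eef_pos'],s['eef_rot'],s['clock'],s['finger_gap'])
E
python3 sp.py
```

```text
(301, array([134, 221,  41,  33], dtype=int32), array([442.32 , 416.501,  -0.629]), np.float64(68.3))
(299, array([161, 224,  40,  34], dtype=int32), array([442.527, 333.348,  -0.631]), np.float64(70.8))
in rack area [([254, 130, 9, 6, 22], array([258.6, 133.2])), ([213, 147, 11, 21, 117], array([218.9, 155.6]))]
expect head for cells [array([219.228, 154.364]), array([222.493, 146.597]), array([225.676, 139.025])]
holder 0.82 [225. 165.  24.  42.] 504 [660.864 221.086  -0.044] rackxy 0.5343993801943618 103.88425647075647 err 290.47450980392153
holder 0.73 [107. 221.  43.  36.] 1046 [ 1743.241 -1270.664    -0.859] rackxy 1252.356429280194 -1248.8166476831225 err 1046.0
(103, array([165, 216,  15,  12], dtype=int32), array([480.983, 387.799,   2.523]), np.float64(162.8))
(145, array([180, 219,  22,  17], dtype=int32), array([470.981, 312.018,  -0.652]), np.float64(125.0))
in rack area [([246, 140, 8, 6, 21], array([249.2, 143.3])), ([215, 153, 8, 18, 81], array([218.9, 160.3]))]
expect head for cells [array([219.049, 159.281]), array([221.468, 153.141]), array([223.841, 147.118])]
holder 0.6 [225. 169.  21.  34.] 315 [659.658 221.306  -0.029] rackxy -0.6888703482018084 103.95914359505046 err 217.67058823529408
[ 340.405 -103.023  341.112] [3.142 0.    3.022] 39.675 56.49822535184874
```

```bash
python3 - <<'E'
from h import *
print(go(477.9,307.3,120,-.631),go(477.9,307.3,22,-.631))
E
```

```text
[-87.4 423.8 221.1  29.3] [-87.4 423.8 319.1  29.3]
```

arm_command(steps=[[0.6, -12, 60, 0, 0], [0.6, -24, 120, 0, 0], [0.6, -36, 180, 0, 0], [0.6, -48, 240, 0, 8], [0.6, -60, 300, 40, 16], [0.6, -72, 360, 100, 24], [0.6, -87, 410, 150, 29], [0.6, -87, 424, 200, 29.3], [0.6, -87, 424, 240, 29.3], [0.6, -87, 424, 270, 29.3], [0.6, -87, 424, 270, 29.3], [0.6, -87, 424, 270, 29.3]], force=6)

```text
clock: 41.18
eef_pos: [477.3, 308.5, 72.8]
eef_rot: [3.14, 0.001, 2.512]
wrist_force: [-1.0, -0.1, 0.4]
finger_gap: 56.4
finger_force: 0.0
```

```bash
python3 - <<'E'
from h import *
print(go(477.9,307.3,22,-.631))
E
```

```text
[-1.2 -0.7 50.8  0.1]
```

arm_command(steps=[[0.6, -1, -0.7, 30, 0], [0.6, -1, -0.7, 46, 0], [0.6, -1, -0.7, 51, 0], [0, -1, -0.7, 51, 0], [0, -1, -0.7, 51, 0], [0, -1, -0.7, 51, 0], [0, -1, -0.7, 51, 0], [0, -1, -0.7, 51, 0], [0, -1, -0.7, 51, 0], [0, -1, -0.7, 30, 0], [0, -1, -0.7, 0, 0], [0, -1, -0.7, -50, 0], [0, -1, -0.7, -50, 0]])

```text
clock: 42.8
eef_pos: [478.8, 307.1, 124.5]
eef_rot: [3.136, 0.003, 2.511]
wrist_force: [0.8, 0.1, -0.1]
finger_gap: 32.8
finger_force: 6.0
```

```bash
python3 - <<'E'
from h import *
rk([(-180,40,235),(-110,40,235),(-67,40,235),(-67,40,190),(-67,40,157)])
E
```

```text
(-180, 40, 235) world [474.  179.1 235. ] -> [ -71.5 -106.3 -110.5  -29.3]
(-110, 40, 235) world [543.5 170.8 235. ] -> [-132.6  -72.  -110.5  -29.3]
(-67, 40, 235) world [586.2 165.7 235. ] -> [-170.1  -51.  -110.5  -29.3]
(-67, 40, 190) world [586.2 165.7 190. ] -> [-170.1  -51.   -65.5  -29.3]
(-67, 40, 157) world [586.2 165.7 157. ] -> [-170.1  -51.   -32.5  -29.3]
```

arm_command(steps=[[0, 0, 0, -40, 0], [0, -10, -20, -90, 0], [0, -30, -50, -110, -8], [0, -50, -80, -110, -16], [0, -72, -106, -110, -24], [0, -72, -106, -110, -29.3], [0, -105, -88, -110, -29.3], [0, -133, -72, -110, -29.3], [0, -155, -60, -110, -29.3], [0, -170, -51, -110, -29.3], [0, -170, -51, -95, -29.3], [0, -170, -51, -80, -29.3], [0, -170, -51, -66, -29.3], [0, -170, -51, -66, -29.3]])

```text
clock: 44.55
eef_pos: [584.0, 164.9, 185.5]
eef_rot: [-3.141, -0.002, 3.023]
wrist_force: [-0.4, -0.8, -1.2]
finger_gap: 32.9
finger_force: 6.0
```

arm_command(steps=[[0, 0, 0, 4, 0], [0, 0, 0, 8, 0], [0, 0, 0, 12, 0], [0, 0, 0, 16, 0], [0, 0, 0, 20, 0], [0, 0, 0, 24, 0], [0, 0, 0, 28, 0], [0, 0, 0, 32, 0]])

```text
clock: 45.55
eef_pos: [584.5, 165.0, 154.8]
eef_rot: [3.142, -0.001, 3.023]
wrist_force: [-5.2, 0.1, 4.2]
finger_gap: 32.8
finger_force: 6.0
```

arm_command(steps=[[0, 0, 0, -40, 0], [0, 0, 0, -90, 0], [0, 0, 0, -140, 0], [0, -20, -10, -152, 0], [0, -60, -20, -152, 0], [0, -97, -20, -152, 0], [0, -97, -20, -152, 0], [0, -97, -20, -140, 0], [0, -97, -20, -128, 0], [0, -97, -20, -118, 0], [0, -97, -20, -118, 0]])

```text
clock: 46.92
eef_pos: [678.4, 133.6, 272.5]
eef_rot: [-3.141, -0.001, 3.023]
wrist_force: [-0.6, -0.0, 0.9]
finger_gap: 32.8
finger_force: 6.0
```

arm_command(steps=[[0, 8, 0, -5, 0], [0, 16, 0, -5, 0], [0, 24, 0, -5, 0], [0, 32, 0, -5, 0], [0, 40, 0, -5, 0], [0, 48, 0, -5, 0], [0, 56, 0, -5, 0], [0, 64, 0, -5, 0], [0, 70, 0, -5, 0], [0, 70, 0, -5, 0]])

```text
clock: 48.18
eef_pos: [609.0, 142.0, 279.0]
eef_rot: [3.141, 0.002, 3.023]
wrist_force: [-0.3, 0.6, 6.4]
finger_gap: 33.0
finger_force: 6.0
```

```bash
python3 - <<'E'
from h import *
np.set_printoptions(precision=3,suppress=True)
print(avg(4))
rk([(0.5,104,322)])
E
```

```text
(array([0.056, 0.124, 7.285]), array([ 0.062, -0.009, -0.001]), array([609.3  , 141.927, 279.009]), 32.837394747099644, 48.375)
(0.5, 104, 322) world [660.8 221.2 322. ] -> [-41.8  84.8 -43.    0. ]
```

arm_command(steps=[[0, -4, 0, -15, 0], [0, -15, 0, -30, 0], [0, -30, 0, -44, 0], [0, -42, 20, -44, 0], [0, -42, 45, -44, 0], [0, -42, 65, -44, 0], [0, -42, 78, -44, 0], [0, -42, 85, -44, 0], [0, -42, 85, -44, 0], [0, -42, 85, -44, 0]])

```text
clock: 49.62
eef_pos: [661.1, 220.7, 322.0]
eef_rot: [-3.142, 0.0, 3.022]
wrist_force: [0.4, 0.5, -1.0]
finger_gap: 33.0
finger_force: 6.0
```

arm_command(steps=[[0, 0, 0, 8, 0], [0, 0, 0, 16, 0], [0, 0, 0, 24, 0], [0, 0, 0, 32, 0], [0, 0, 0, 40, 0], [0, 0, 0, 50, 0], [0, 0, 0, 60, 0], [0, 0, 0, 70, 0]])

```text
clock: 50.62
eef_pos: [661.0, 221.2, 251.2]
eef_rot: [-3.142, -0.0, 3.023]
wrist_force: [-0.8, 0.5, -0.4]
finger_gap: 32.9
finger_force: 6.0
```

arm_command(steps=[[0, 0, 0, 12, 0], [0, 0, 0, 24, 0], [0, 0, 0, 24, 0], [0.6, 0, 0, 24, 0], [0.6, 0, 0, 24, 0], [0.6, 0, 0, 24, 0], [0.6, 0, 0, 0, 0], [0.6, 0, 0, -50, 0], [0.6, 0, 0, -90, 0], [0.6, 60, 0, -90, 0], [0.6, 120, 0, -90, 0], [0.6, 180, -60, -90, 0], [0.6, 220, -120, -90, 0], [0.6, 260, -180, -90, 0], [0.6, 280, -240, -90, 0], [0.6, 280, -300, -90, 0], [0.6, 280, -360, -90, 0], [0.6, 280, -360, -90, 0]])

```text
clock: 52.88
eef_pos: [339.3, -105.1, 342.5]
eef_rot: [-3.141, 0.002, 3.021]
wrist_force: [0.4, 0.3, -0.5]
finger_gap: 56.4
finger_force: 0.0
```

```bash
python3 sp.py; python3 - <<'E'
from h import *
print(go(442.3+44*.807,416.5-44*.59,22,-.631))
E
```

```text
(303, array([134, 221,  41,  33], dtype=int32), array([443.167, 416.392,  -0.646]), np.float64(67.8))
in rack area [([254, 130, 9, 7, 24], array([258.4, 133.3])), ([213, 139, 15, 29, 222], array([220.9, 152.5]))]
expect head for cells [array([219.228, 154.364]), array([222.493, 146.597]), array([225.676, 139.025])]
holder 0.92 [225. 165.  29.  42.] 474 [660.497 221.644  -0.106] rackxy 0.1038116498214059 104.39457608208662 err 334.5843137254902
holder 0.28 [433. 244.  19.  16.] 249 [ 1743.241 -1270.664    -0.859] rackxy 1252.356429280194 -1248.8166476831225 err 249.0
(102, array([165, 217,  15,  11], dtype=int32), array([478.652, 388.992,   2.466]), np.float64(162.9))
in rack area [([246, 140, 8, 6, 21], array([249.2, 143.3])), ([215, 147, 11, 24, 150], array([220.1, 157.8]))]
expect head for cells [array([219.049, 159.281]), array([221.468, 153.141]), array([223.841, 147.118])]
holder 0.6 [225. 170.  24.  30.] 336 [662.799 219.875  -0.091] rackxy 2.6002805784336545 102.91150404992976 err 216.21176470588233
[ 340.219 -103.063  342.173] [-3.142  0.001  3.021] 53.075 56.47180105549634
[-77.3 506.6 320.2  29.3]
```

arm_command(steps=[[0.53, -10, 60, 0, 0], [0.53, -20, 120, 0, 0], [0.53, -30, 180, 0, 0], [0.53, -40, 240, 0, 0], [0.53, -50, 300, 0, 8], [0.53, -60, 360, 40, 16], [0.53, -68, 420, 100, 24], [0.53, -77, 480, 150, 29], [0.53, -77, 507, 200, 29.3], [0.53, -77, 507, 240, 29.3], [0.53, -77, 507, 270, 29.3], [0.53, -77, 507, 270, 29.3], [0.53, -77, 507, 270, 29.3]], force=6)

```text
clock: 54.7
eef_pos: [477.1, 392.3, 74.1]
eef_rot: [3.139, 0.001, 2.512]
wrist_force: [0.8, 0.0, 1.0]
finger_gap: 49.8
finger_force: 0.0
```

```bash
python3 - <<'E'
from h import *
print(go(478.2,390.2,23,-.64))
E
```

```text
[-2.2 -1.1 51.1  0.6]
```

arm_command(steps=[[0.53, -2, -1, 25, 0], [0.53, -2, -1, 42, 0], [0.53, -2, -1, 51, 0], [0.53, -2, -1, 51, 0], [0, -2, -1, 51, 0], [0, -2, -1, 51, 0], [0, -2, -1, 51, 0], [0, -2, -1, 51, 0], [0, -2, -1, 51, 0], [0, -2, -1, 30, 0], [0, -2, -1, 0, 0], [0, -2, -1, -50, 0], [0, -2, -1, -50, 0]])

```text
clock: 56.32
eef_pos: [479.3, 390.4, 127.2]
eef_rot: [3.134, 0.002, 2.511]
wrist_force: [-0.7, 0.8, 0.1]
finger_gap: 32.6
finger_force: 6.0
```

```bash
python3 - <<'E'
from h import *
rk([(-180,40,235),(-110,40,235),(-67,40,235),(-67,40,190),(-67,40,157)])
E
```

```text
(-180, 40, 235) world [474.  179.1 235. ] -> [-120.2 -173.8 -107.8  -29.3]
(-110, 40, 235) world [543.5 170.8 235. ] -> [-181.3 -139.6 -107.8  -29.3]
(-67, 40, 235) world [586.2 165.7 235. ] -> [-218.8 -118.5 -107.8  -29.3]
(-67, 40, 190) world [586.2 165.7 190. ] -> [-218.8 -118.5  -62.8  -29.3]
(-67, 40, 157) world [586.2 165.7 157. ] -> [-218.8 -118.5  -29.8  -29.3]
```

arm_command(steps=[[0, 0, 0, -40, 0], [0, -20, -40, -90, 0], [0, -50, -80, -108, -8], [0, -85, -125, -108, -16], [0, -120, -174, -108, -24], [0, -120, -174, -108, -29.3], [0, -150, -157, -108, -29.3], [0, -181, -140, -108, -29.3], [0, -203, -127, -108, -29.3], [0, -220, -118, -108, -29.3], [0, -220, -118, -95, -29.3], [0, -220, -118, -80, -29.3], [0, -220, -118, -66, -29.3], [0, -220, -118, -66, -29.3]])

```text
clock: 58.08
eef_pos: [585.2, 164.4, 186.6]
eef_rot: [-3.141, -0.002, 3.023]
wrist_force: [0.4, 0.4, -0.3]
finger_gap: 33.4
finger_force: 6.0
```

arm_command(steps=[[0, 0, 0, 4, 0], [0, 0, 0, 8, 0], [0, 0, 0, 12, 0], [0, 0, 0, 16, 0], [0, 0, 0, 20, 0], [0, 0, 0, 24, 0], [0, 0, 0, 28, 0], [0, 0, 0, 32, 0]])

```text
clock: 59.08
eef_pos: [585.8, 164.5, 155.8]
eef_rot: [3.142, -0.001, 3.023]
wrist_force: [-5.2, 0.5, 3.0]
finger_gap: 33.2
finger_force: 6.0
```

arm_command(steps=[[0, 0, 0, -40, 0], [0, 0, 0, -90, 0], [0, 0, 0, -140, 0], [0, -20, -10, -152, 0], [0, -60, -20, -152, 0], [0, -97, -20, -152, 0], [0, -97, -20, -152, 0], [0, -97, -20, -142, 0], [0, -97, -20, -132, 0], [0, -97, -20, -124, 0], [0, -97, -20, -124, 0]])

```text
clock: 60.45
eef_pos: [679.6, 133.1, 279.4]
eef_rot: [-3.141, -0.001, 3.023]
wrist_force: [0.6, 0.4, -0.8]
finger_gap: 33.1
finger_force: 6.0
```

arm_command(steps=[[0, 8, 0, 0, 0], [0, 16, 0, 0, 0], [0, 24, 0, 0, 0], [0, 32, 0, 0, 0], [0, 40, 0, 0, 0], [0, 48, 0, 0, 0], [0, 56, 0, 0, 0], [0, 64, 0, 0, 0], [0, 71, 0, 0, 0], [0, 71, 0, 0, 0]])

```text
clock: 61.7
eef_pos: [609.3, 141.5, 281.0]
eef_rot: [3.141, 0.002, 3.023]
wrist_force: [1.5, -0.7, 7.0]
finger_gap: 32.7
finger_force: 6.0
```

```bash
python3 - <<'E'
from h import *
np.set_printoptions(precision=3,suppress=True)
print(avg(4))
rk([(31,104,325)])
E
```

```text
(array([ 0.16 , -0.257,  7.815]), array([ 0.018, -0.025,  0.006]), array([609.751, 141.441, 280.996]), 32.61414379255739, 61.9)
(31, 104, 325) world [691.1 217.6 325. ] -> [-71.8  85.3 -44.    0. ]
```

arm_command(steps=[[0, -4, 0, -15, 0], [0, -15, 0, -30, 0], [0, -40, 0, -46, 0], [0, -72, 10, -46, 0], [0, -72, 35, -46, 0], [0, -72, 60, -46, 0], [0, -72, 78, -46, 0], [0, -72, 85, -46, 0], [0, -72, 85, -46, 0], [0, -72, 85, -46, 0]])

```text
clock: 63.15
eef_pos: [691.2, 216.5, 326.1]
eef_rot: [-3.142, 0.0, 3.022]
wrist_force: [-1.2, 0.1, -0.5]
finger_gap: 33.1
finger_force: 6.0
```

arm_command(steps=[[0, 0, 0, 8, 0], [0, 0, 0, 16, 0], [0, 0, 0, 24, 0], [0, 0, 0, 32, 0], [0, 0, 0, 40, 0], [0, 0, 0, 50, 0], [0, 0, 0, 60, 0], [0, 0, 0, 70, 0]])

```text
clock: 64.15
eef_pos: [691.1, 217.2, 255.2]
eef_rot: [-3.142, -0.0, 3.023]
wrist_force: [-0.1, -0.6, -1.1]
finger_gap: 33.0
finger_force: 6.0
```

arm_command(steps=[[0, 0, 0, 12, 0], [0, 0, 0, 26, 0], [0, 0, 0, 26, 0], [0.6, 0, 0, 26, 0], [0.6, 0, 0, 26, 0], [0.6, 0, 0, 26, 0], [0.6, 0, 0, 0, 0], [0.6, 0, 0, -50, 0], [0.6, 0, 0, -90, 0], [0.6, 60, 0, -90, 0], [0.6, 120, 0, -90, 0], [0.6, 180, -60, -90, 0], [0.6, 240, -120, -90, 0], [0.6, 280, -180, -90, 0], [0.6, 310, -240, -90, 0], [0.6, 310, -300, -90, 0], [0.6, 310, -310, -90, 0], [0.6, 310, -310, -90, 0]])

```text
clock: 66.4
eef_pos: [345.3, -56.6, 346.6]
eef_rot: [-3.141, 0.002, 3.016]
wrist_force: [-0.0, -0.5, -0.1]
finger_gap: 56.5
finger_force: 0.0
```

```bash
cat >> sp.py <<'E'
for c in (p,q):
    for t in ('cup_1_body','cup_2_body'):
        for r in trace(c,t)[:3]: print(t,round(r['p'],2),np.round(r['rect']),int(r['region'].sum()))
E
python3 sp.py
```

```text
in rack area [([253, 130, 10, 6, 25], array([258.2, 133.2])), ([213, 132, 17, 36, 316], array([222.4, 149. ]))]
expect head for cells [array([219.228, 154.364]), array([222.493, 146.597]), array([225.676, 139.025])]
holder 0.78 [227. 164.  26.  42.] 406 [659.464 221.645  -0.073] rackxy -0.9216609253273109 104.27314058089617 err 398.2941176470588
in rack area [([215, 141, 13, 30, 214], array([221.3, 155.1])), ([246, 140, 8, 6, 21], array([249.2, 143.3]))]
expect head for cells [array([219.049, 159.281]), array([221.468, 153.141]), array([223.841, 147.118])]
holder 0.77 [225. 169.  24.  36.] 283 [660.218 221.133  -0.018] rackxy -0.11204526300533502 103.85374525081895 err 254.7176470588235
holder 0.28 [396. 232.  19.  13.] 169 [665.94  208.675   0.23 ] rackxy 7.048319537028398 92.16390403992393 err 645.478431372549
[346.855 -52.957 346.025] [3.141 0.    3.024] 66.6 56.71873536060293
cup_1_body 0.52 [227. 165.  28.  43.] 435
cup_2_body 0.73 [335. 256.  26.  19.] 338
cup_2_body 0.77 [317. 244.  24.  16.] 279
```

```bash
cat > cup.py <<'E'
from h import *
np.set_printoptions(precision=3,suppress=True)
p=shot('side');q=shot('top');vs=[]
for c in (p,q):
    for t in ('cup_2_body','cup_1_body'):
        rr=[r for r in trace(c,t) if r['rect'][0]>300 and r['rect'][1]>235 and 200<r['region'].sum()<600]
        if rr: vs.append((c,rr[0]['region'].astype(float)));print(fitmask(vs[-1:],CUP,(450,-120,0)));break
if len(vs)>1:
    v,f=fitmask(vs,CUP,(450,-120,0));print(v,f)
    for dz in(26,): print(go(*v[:2],120,v[2]+np.pi/2),go(*v[:2],26,v[2]),go(*W(v,[(0,-46,0)])[0][:2],26,v[2]+np.pi/2))
E
python3 cup.py
```

```text
(array([ 443.316, -136.83 ,    0.107]), np.float64(67.90980392156862))
(array([ 443.934, -136.354,    0.033]), np.float64(35.37647058823529))
[ 443.089 -136.188    0.092] 108.1921568627451
[-105.5  -70.8  225.9   78. ] [-105.5  -70.8  319.9  -12. ] [-115.1 -115.8  319.9   78. ]
```

arm_command(steps=[[0.85, -40, -30, 0, 10], [0.85, -80, -60, 40, 20], [0.85, -105, -71, 100, 30], [0.85, -105, -71, 150, 40], [0.85, -105, -71, 200, 50], [0.85, -105, -71, 226, 60], [0.85, -105, -71, 226, 70], [0.85, -105, -71, 226, 78], [0.85, -105, -71, 226, 78], [0.85, -105, -71, 226, 78]], force=25)

```text
clock: 68.25
eef_pos: [442.4, -136.7, 120.0]
eef_rot: [3.141, 0.0, 1.664]
wrist_force: [-0.3, -0.3, 0.6]
finger_gap: 79.8
finger_force: 0.0
```

```bash
python3 - <<'E'
from h import *
print(go(443.4,-136.5,24,.085+np.pi/2))
E
```

```text
[ 0.1  1.  96.   0.5]
```

arm_command(steps=[[0.85, 0, 1, 40, 0], [0.85, 0, 1, 75, 0], [0.85, 0, 1, 96, 0], [0.85, 0, 1, 96, 0], [0, 0, 1, 96, 0], [0, 0, 1, 96, 0], [0, 0, 1, 96, 0], [0, 0, 1, 96, 0], [0, 0, 1, 96, 0], [0, 0, 1, 96, 0], [0, 0, 1, 90, 0], [0, 0, 1, 76, 0], [0, 0, 1, 56, 0], [0, 0, 1, 56, 0]])

```text
clock: 70.0
eef_pos: [444.1, -137.0, 65.5]
eef_rot: [3.139, 0.001, 1.661]
wrist_force: [0.1, 0.3, -0.6]
finger_gap: 55.7
finger_force: 24.7
```

```bash
python3 - <<'E'
from h import *
np.set_printoptions(precision=3,suppress=True)
print(avg(5))
rk([(-260,-10,300),(-200,-10,300),(0,-10,300),(0,-10,172)],yaw=-.119+np.pi/2)
E
```

```text
(array([-0.016,  0.02 , -1.465]), array([-0.036,  0.033,  0.006]), array([ 443.025, -136.543,   63.374]), 56.220329876360026, 70.25)
(-260, -10, 300) world [388.7 138.9 300. ] -> [ 279.3  -29.2 -236.6   12. ]
(-200, -10, 300) world [448.2 131.8 300. ] -> [ 266.8   29.4 -236.6   12. ]
(0, -10, 300) world [646.8 108.1 300. ] -> [ 225.2  225.1 -236.6   12. ]
(0, -10, 172) world [646.8 108.1 172. ] -> [ 225.2  225.1 -108.6   12. ]
```

arm_command(steps=[[0, 0, 0, -40, 0], [0, 30, 0, -90, 0], [0, 75, 5, -140, 2], [0, 120, 10, -176, 4], [0, 165, 15, -176, 6], [0, 210, 22, -176, 8], [0, 250, 26, -176, 10], [0, 267, 29, -176, 12], [0, 260, 65, -176, 12], [0, 251, 105, -176, 12], [0, 242, 145, -176, 12], [0, 233, 190, -176, 12], [0, 225, 225, -176, 12], [0, 225, 225, -176, 12], [0, 225, 225, -176, 12]])

```text
clock: 72.12
eef_pos: [646.6, 107.9, 239.2]
eef_rot: [-3.14, 0.0, 1.452]
wrist_force: [-0.0, 0.1, -1.2]
finger_gap: 56.1
finger_force: 24.7
```

```bash
python3 - <<'E'
from h import *
np.set_printoptions(precision=3,suppress=True)
s=monitor.read_state();print(s['eef_pos'],s['eef_rot'],s['finger_gap'],s['wrist_force'])
rk([(0,-10,173)],yaw=-.119+np.pi/2)
E
```

```text
[646.576 107.853 239.169] [-3.14   0.     1.452] 56.092526435477474 [-0.011  0.086 -1.168]
(0, -10, 173) world [646.8 108.1 173. ] -> [ 0.2  0.2 66.2  0. ]
```

arm_command(steps=[[0, 0, 0, 20, 0], [0, 0, 0, 40, 0], [0, 0, 0, 55, 0], [0, 0, 0, 62, 0], [0, 0, 0, 65, 0], [0, 0, 0, 67, 0], [0, 0, 0, 67, 0]])

```text
clock: 73.0
eef_pos: [647.2, 107.8, 173.3]
eef_rot: [3.141, -0.0, 1.452]
wrist_force: [0.1, 0.9, -1.6]
finger_gap: 55.5
finger_force: 24.7
```

Keep lowering to contact, then release by a small opening.

arm_command(steps=[[0, 0, 0, 1, 0], [0, 0, 0, 2, 0], [0, 0, 0, 3, 0], [0, 0, 0, 3.5, 0], [0, 0, 0, 3.5, 0], [0.68, 0, 0, 3.5, 0], [0.68, 0, 0, 3.5, 0], [0.68, 0, 0, 3.5, 0], [0.68, 0, 0, 3.5, 0]])

```text
clock: 74.12
eef_pos: [647.1, 107.8, 169.3]
eef_rot: [-3.141, 0.0, 1.452]
wrist_force: [0.1, 0.1, 0.5]
finger_gap: 64.0
finger_force: 0.0
```

arm_command(steps=[[0.68, 0, 0, -15, 0], [0.68, 0, 0, -40, 0], [0.68, 0, 0, -90, 0], [0.68, 0, 0, -120, 0], [0.68, 10, -60, -120, 0], [0.68, 20, -120, -120, 0], [0.68, 0, -180, -120, 0], [0.68, -40, -240, -120, 0], [0.68, -90, -270, -120, 0], [0.68, -150, -290, -120, 0], [0.68, -200, -300, -120, 0], [0.68, -260, -300, -120, 0], [0.68, -260, -300, -120, 0], [0.68, -260, -300, -120, 0]])

```text
clock: 75.88
eef_pos: [318.4, -114.6, 290.1]
eef_rot: [3.141, 0.0, 1.451]
wrist_force: [-0.1, 0.0, -0.2]
finger_gap: 63.7
finger_force: 0.0
```

```bash
python3 - <<'E'
from h import *
np.set_printoptions(precision=3,suppress=True)
s=monitor.read_state();print(s['eef_pos'],s['clock'])
p=shot('side','f20.png');q=shot('top','f20t.png')
for c in (p,q):
    for r in trace(c,'cup_1_body')[:3]:
        if r['rect'][0]<300:
            Z=[[(a,b,z+146) for a,b,z in part] for part in CUP]
            print(round(r['p'],2),np.round(r['rect']),r['region'].sum(),fitmask([(c,r['region'].astype(float))],Z,(647,108,-.12)))
    for t in('tumbler','match_box','tray_mid','cup_2_body'): print(t,[(np.round(r['rect'],1),round(r['p'],2)) for r in find_in(c,t)][:2])
    chk_holder(c)
cv2.imwrite('pics/s20.png',np.hstack([cv2.resize(c['img'][110:230,180:310,::-1],(390,360),interpolation=cv2.INTER_CUBIC) for c in (p,q)]))
E
```

```text
[ 318.426 -114.58   290.09 ] 75.875
0.57 [107. 222.  44.  38.] 1065 (array([708.877, 121.848,  -1.377]), np.float64(1458.0))
tumbler [(array([272.2, 177.4,   8.6,  10.2]), 0.52)]
match_box [(array([433.7, 244.3,  20.2,  15.5]), 0.77)]
tray_mid [(array([250.4, 184.8,  44.5,  41.6]), 0.69)]
cup_2_body []
holder 0.87 [223. 165.  28.  46.] 363 [659.632 221.678  -0.073] rackxy -0.758962103736156 104.32586167761852 err 436.156862745098
tumbler [(array([333.5, 218.6,  12.8,  13.1]), 0.46)]
match_box []
tray_mid [(array([244.9, 185.7,  31.9,  32.6]), 0.75)]
cup_2_body [(array([257.1, 167.9,  21.2,  14.1]), 0.83), (array([333.6, 220.2,   6.9,  14.7]), 0.28)]
holder 0.66 [223. 171.  23.  35.] 318 [660.007 220.648  -0.08 ] rackxy -0.26405782420784796 103.34718269215878 err 235.3490196078431
```

View pics/s20.png

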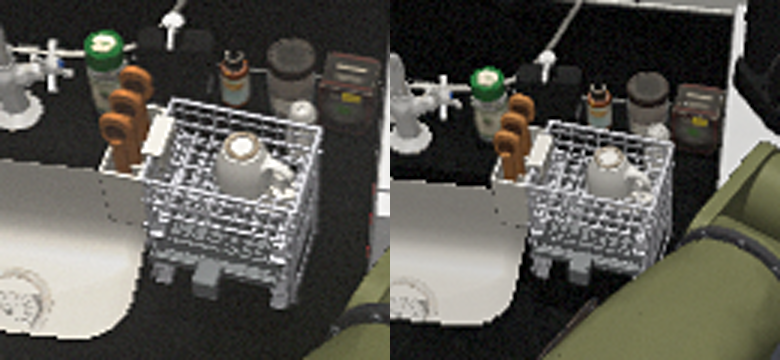

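```bash
python3 - <<'E'
from h import *
np.set_printoptions(precision=1,suppress=True)
p=shot('side');q=shot('top')
for c in(p,q): print('block top',proj(c,W(RACK,[(-100,0,115),(-110,0,115),(-90,0,115)])).tolist(),'cup top',proj(c,W(RACK,[(0,-10,198),(0,-10,146)])).tolist())
im=p['img'][185:215,235:265].mean(2).astype(int)
for r in im[::1][6:26]: print(' '.join(f'{x:3d}' for x in r))
E
```

```text
block top [[248.65871842576988, 200.18206097970463], [247.7112773841438, 202.92207719160817], [249.59827517803353, 197.46484627177134]] cup top [[260.03923932679146, 157.99375745982252], [260.52649327593804, 168.65883009749717]]
block top [[243.04454822492488, 196.8312388990412], [242.31743035192548, 198.99224507170806], [243.7670368990351, 194.68399078094234]] cup top [[252.1870385023098, 161.96425548803987], [252.48458623309344, 171.16819460862234]]
 76  77  69  72  74  76  68  70 152 126 140 145 148  94  88  78  69  73  70  71 140  92  73  71  72  59  70 129 143 133
 78  75  78  70  74  72  72  71  71  70  70  71 112 159 127 137 150  96  74  77  70  67 134  94  72  72 137  91  74  70
135 134 157  94  69  75  75  77  75  77  71  75  70  69  70  73  71 124  92 104 142  94  74 178 109  69 132 146 104  68
147 127  97 136 147 147 105 149  90  71  76  72  86  67  77  76  77  74  71  70  69 135 137  89 101  86  73  71 121  91
137 118 137 145 139 143 126 132 141 146 148 102 158 100  72  75  69  74  75  74  73  72  67  69  72 136 152 135  88  61
 62 105 166 163 135 131 139 144 142 141 142 
[... 1055 characters left out ...]
  36  37  33  32  65  68  66  64  66  78 107  78  49  42  35  34  32  30  39  29  26  32  33  23  32
 39  31  26  36  36  28  37  31  29  64  66  66  57  67  61  64  66  59  32  34  31  30  28  31  33  29  30  28  31  34
 36  39  33  38  41  31  36  38  38  51  65  66  68  62  66  67  64  52  36  31  34  31  33  29  31  34  34  30  32  24
 36  40  33  35  36  34  30  35  35  39  53  77  70  66  68  71  65  51  35  29  26  29  33  25  26  31  36  36  31  29
 39  39  43  38  34  30  40  29  34  29  29  30  29  40  53  70  82  44  31  30  36  31  29  34  30  31  38  27  30  25
 39  29  35  38  35  36  37  31  37  34  32  33  32  33  29  31  28  23  30  32  30  33  20  30  29  32  28  32  24  26
```

```bash
python3 -c "
from h import *
print(job.sign_off())"
```

```text
the job is handed in; nothing more can be done
None
```

The job is handed in at about 76 s of 210 s, with no result returned: the drip tray is home under the top shelf, the holder hangs on the left rim with all three spoons handle down, and the one cup I could find stands mouth down in the basket.

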